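# Load the spacer rings into their storage tube

### The arm

A 7-joint arm with a two-finger parallel gripper is mounted at the origin on a cart in front of the work surface, level with it; the furniture and walls round the work are solid. World frame = base frame: x ahead of the robot, y to its left, z up, the work surface at z = 0. Lengths are in m, angles in degrees, forces in N, time in s.
With the tool pointing down it reaches from about 0.4 to 0.85 m from the base axis. Payload 6.9 kg.
Tool frame: the origin (TCP) lies on the centre line of the jaws, within the pads' length; the fingertips stand 19 mm ahead of it and the grasp point (between the pads) is the TCP; x points along the fingers, z is the direction in which the jaws open and shut, and the axes are right-handed (so a half turn about x gives the same grasp; the last joint's range is limited). The gripper opens to 85 mm and grips with 20 to 120 N. Pads are 22 mm wide; open, the fingers measure 114 mm over their backs; the gripper's body (76 mm by 85 mm) begins 54 mm behind the grasp point. The pads swing forward as they close: fully open they stand 13 mm farther back than shut.
Start: joints at [80.758, 29.078, -13.613, 85.955, 7.202, 65.827, -8.869], TCP at [0.165, -0.603, 0.25] pointing down, gripper open.
Joint ranges: [-176.47, 176.47], [-13.61, 117.27], [-81.72, 77.17], [0.22, 143.17], [-87.28, 267.28], [10, 112.55], [-165.47, 165.47]. Speed limits (degrees/s): [136.94, 136.94, 180, 180, 180, 180, 180].

### API

Orientations are given as a 3x3 rotation matrix whose columns are the frame's x, y, z axes.
In Python, from workcell import manip, viewer, workorder gives the robot as it stands. The module is installed in compiled form; this text tells all that it offers.
- The arm moves only by the tool apply_moves, never from a script. Its argument "plan" is a list that holds one entry, the list of rows, each a list of 5 numbers: the gripper's target within -1 to 1 (shut at 1, half-way at 0, fully open at -1), then the shift along the tool's x, y, z in mm, then the turn about the tool's x in rad. A call has exactly 8 rows; each row is the pose to reach, as a shift and turn from the pose commanded when the call began, along the tool's axes at that moment; what a row does not reach only later rows make up. A row lasts 1/8 s, in which the tool goes at most 62.5 mm and 10.7 degrees, less where a joint would pass 70% of its speed; a pose out of reach is approached as far as the arm can. A call with a gripper value outside its range is refused whole. The fingers move at their own pace and stop on an object; the grip force is fixed at half the most. Time passes only in rows, so rows that repeat a pose let the fingers close, or fill a call up. It gives the time, the measured TCP pose, the force and the opening at its end, in the units of the state.
- manip.observe(): the state, without advancing time (a new reading comes with each control period).
- viewer.camera(name): name is "scene" or "top"; returns the picture (384x512x3 uint8, red, green, blue); there is no depth.
- viewer.camera_info(name): a dict with "intrinsics" (3x3 intrinsics, pixels), "extrinsics" (4x4, takes a point from camera to world coordinates). Camera axes: x right, y down, z forward; pixel columns grow to the right and rows downward; lengths in m; the calibration is good to about 2 mm. A picture is of the moment at which its call begins. camera_info takes no time and is no camera call.
- workorder.hand_in(): hands the job in, once; it reports no verdict.
The state is a dict: "clock": time; "joint_positions": joint angles; "joint_velocities": joint speeds; "joint_torque": joint torques, N m; "eef_pos": TCP position; "orientation": TCP orientation; "force": force on the tool from outside, world axes, zero at the start; "ft_torque": the same for the moment, N m; "width": finger opening in m.
Only numpy, scipy, OpenCV 4.12 (cv2) and the standard library are available. Lean on these libraries where they do the work, as an engineer would, in place of code of your own. Each camera call takes 0.05 s, during which the arm holds its last target.

### The job

Put the three metal spacer rings away as one column in the grey tube that they fit, the slightly wider of the two: the thickest ring flat on the bottom, then the middle one, then the thinnest on top. Leave the vials and the other things on the worktop standing where they are.

Things in the scene. Friction and masses are not known exactly. Their poses are not given: they have to be found in the camera images.
- ring_thick_center (a point): plain dark metal spacer ring lying flat on the worktop, outer diameter 62 mm, hole 36 mm, 30 mm thick; the point is its centre, in the middle of the hole and half-way up (15 mm above its underside); z is the ring's axis. The three rings differ only in thickness (30, 24, 18 mm); weight 0.08 to 0.24 kg. Any two opposite points of the rim can be pinched from above.
- ring_medium_center (a point): plain dark metal spacer ring lying flat on the worktop, outer diameter 62 mm, hole 36 mm, 24 mm thick; the point is its centre, in the middle of the hole and half-way up (12 mm above its underside); z is the ring's axis. The three rings differ only in thickness (30, 24, 18 mm); weight 0.08 to 0.24 kg. Any two opposite points of the rim can be pinched from above.
- ring_thin_center (a point): plain dark metal spacer ring lying flat on the worktop, outer diameter 62 mm, hole 36 mm, 18 mm thick; the point is its centre, in the middle of the hole and half-way up (9 mm above its underside); z is the ring's axis. The three rings differ only in thickness (30, 24, 18 mm); weight 0.08 to 0.24 kg. Any two opposite points of the rim can be pinched from above.
- tube_wide_mouth (a point): upright grey tube of slippery plastic on a round dark flange 96 mm across, fixed to the worktop; bore 66 mm (the rings fit with 2 mm all round), outside 74 mm, height 96 mm. The top 6 mm flare out by 3 mm all round (mouth 72 mm inside, 80 mm outside). A ring let go level in the mouth slides down by itself. The point is the centre of the mouth, level with the rim; z up.
- tube_wide_floor (a point): centre of the inner floor of the wide tube, 6 mm above the worktop and 90 mm below its rim; z up
- tube_narrow_mouth (a point): upright grey tube of slippery plastic on a round dark flange 96 mm across, fixed to the worktop; bore 59 mm (too narrow for the rings), outside 67 mm, height 96 mm. The top 6 mm flare out by 3 mm all round (mouth 65 mm inside, 73 mm outside). A ring let go level in the mouth slides down by itself. The point is the centre of the mouth, level with the rim; z up.
- vial_blue_center (a point): bystander standing loose close to one of the rings: white vial with a dark blue cap, 52 mm diameter, 120 mm tall; the point is its centre, half-way up; z up
- vial_red_center (a point): bystander standing loose close to one of the rings: white vial with a dark red cap, 52 mm diameter, 120 mm tall; the point is its centre, half-way up; z up
- dropper_center (a point): bystander standing loose close to one of the rings: white dropper bottle with a yellow cap, 38 mm diameter, 86 mm tall; the point is its centre, half-way up; z up
- mould_cup_center (a point): bystander standing loose close to one of the rings: small blue open cup, 41 mm diameter, 30 mm tall; the point is its centre, half-way up; z up
- tape_roll_center (a point): bystander standing loose close to one of the rings: roll of black tape lying flat, 55 mm diameter, 19 mm tall; the point is its centre, half-way up; z up
- mount_center (a point): bystander standing loose close to one of the rings: black cylindrical specimen mount, 27 mm diameter, 20 mm tall; the point is its centre, half-way up; z up
- instrument_corner (a point): foot of the near left upright edge (as seen from the robot) of a large light grey laboratory instrument that stands fixed at the back right: a solid box that reaches from this point 297 mm away from the robot (+x), 368 mm to the right (-y) and 374 mm up. The arm must keep clear of it.
There are look-alikes about, which are no part of the job. What is shaped like the part that bears ring_thick_center but red or yellow is not meant.

How it is judged:
By the outcome, as a careful person would: the job done as asked, in the order asked, and still so for the second after the job is handed in, with the robot touching nothing.
It also fails if it takes over 72 s, if anything falls off the work surface, if the arm or the gripper's body presses on something with over 40 N, if the wrist force passes 120 N, or if a joint passes its speed limit or range.

## Working session

There is one attempt and no reset: what is moved stays moved. The work goes in short steps, Python scripts to look and compute and a tool call to move; the robot and the scene stay as the last step left them, time stands still between calls to the robot, and variables do not carry over. Pictures are saved under pics/ and viewed, and the job is handed in when it is done.

Besides the shell and the picture viewer there is one more tool, called after "Emit:" as name([rows], argument=value, ...), one row to a line, values as JSON. apply_moves: Moves the arm, as the interface text tells. Its arguments: {"type":"object","properties":{"plan":{"type":"array"}},"required":["plan"]}

```bash
mkdir -p pics
python3 - <<'E'
from workcell import manip, viewer
import cv2,json
s=manip.observe()
for k,v in s.items(): print(k,v)
for n in("scene","top"):
    i=viewer.camera(n); cv2.imwrite(f"pics/{n}0.png",i[:,:,::-1])
    c=viewer.camera_info(n); print(n,c)
E
```

```text
clock 0.0
joint_positions [ 80.75682488  29.1267284  -13.60842768  86.00829465   7.20306208
  65.82746096  -8.87112661]
joint_velocities [ 0.03508237  0.04164748 -0.04249408  0.02938581 -0.03620967  0.00184027
 -0.00894255]
joint_torque [-3.93615414e-05 -6.20592785e+01 -2.18658462e+00 -2.49649000e+01
  1.27385955e-02  1.20612644e-02  2.54959633e-05]
eef_pos [ 0.16458288 -0.60245571  0.2494188 ]
orientation [[-5.28295279e-04  9.64617914e-01  2.63651286e-01]
 [ 1.72871373e-03  2.63651810e-01 -9.64616367e-01]
 [-9.99998366e-01 -5.38246737e-05 -1.80683424e-03]]
force [-0.33179453 -0.47649949  0.02554334]
ft_torque [0.00390656 0.01540188 0.01074037]
width 0.08517718899480535
scene {'intrinsics': array([[382.96281769,   0.        , 261.84851046],
       [  0.        , 382.96281769, 192.46633296],
       [  0.        ,   0.        ,   1.        ]]), 'extrinsics': array([[-0.14477936,  0.81117683, -0.56659605,  1.15683473],
       [ 0.98943258,  0.1232492 , -0.07637279,  0.07485875],
       [ 0.00788068, -0.5716658 , -0.82044873,  0.99233787],
       [ 0.        ,  0.        ,  0.        ,  1.        ]])}
top {'intrinsics': array([[455.77508156,   0.        , 256.7979772 ],
       [  0.        , 455.77508156, 189.60275459],
       [  0.        ,   0.        ,   1.        ]]), 'extrinsics': array([[ 0.01415234, -0.98683238,  0.1611259 ,  0.33051147],
       [-0.99978252, -0.01643426, -0.01283836, -0.01125445],
       [ 0.01531729, -0.16090917, -0.98685035,  1.46349398],
       [ 0.        ,  0.        ,  0.        ,  1.        ]])}
```

View pics/scene0.png

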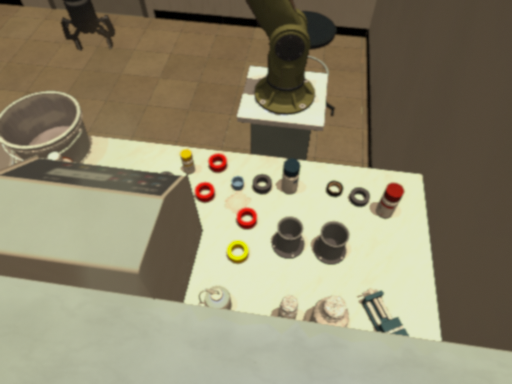

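View pics/top0.png

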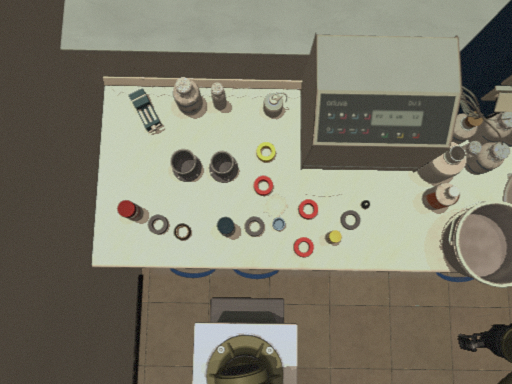

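The top view shows four dark ring-like candidates, at (158,225), (183,232), (255,226) and (350,219). The tubes are at (185,165) and (222,166). I'll enlarge these areas.

Run:
```python
import cv2,numpy as np
t=cv2.imread("pics/top0.png"); s=cv2.imread("pics/scene0.png")
a=cv2.resize(t[135:255,110:240],None,fx=6,fy=5*1.0,interpolation=cv2.INTER_CUBIC)
a=cv2.resize(t[140:255,110:240],None,fx=5,fy=5,interpolation=cv2.INTER_CUBIC)
b=cv2.resize(t[180:265,235:380],None,fx=5,fy=5,interpolation=cv2.INTER_CUBIC)
c=cv2.resize(s[145:270,160:320],None,fx=4.5,fy=4.5,interpolation=cv2.INTER_CUBIC)
d=cv2.resize(s[160:270,260:420],None,fx=5,fy=5,interpolation=cv2.INTER_CUBIC)
for n,x in zip("abcd",(a,b,c,d)): cv2.imwrite(f"pics/crop_{n}.png",x)
```

```text
(no output)
```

View pics/crop_a.png

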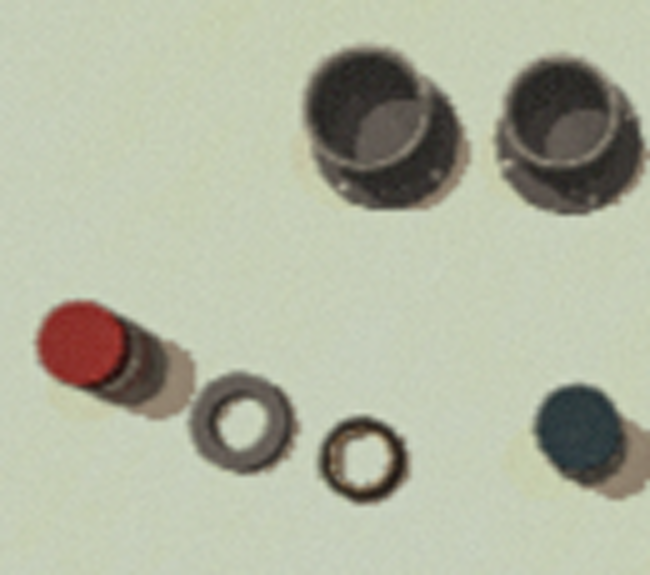

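View pics/crop_b.png

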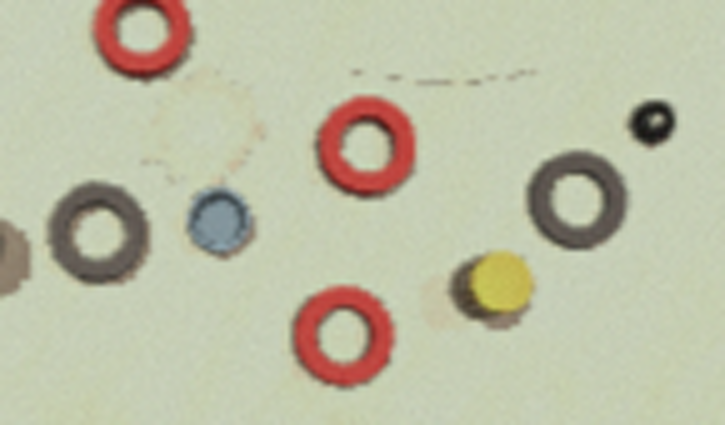

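View pics/crop_c.png

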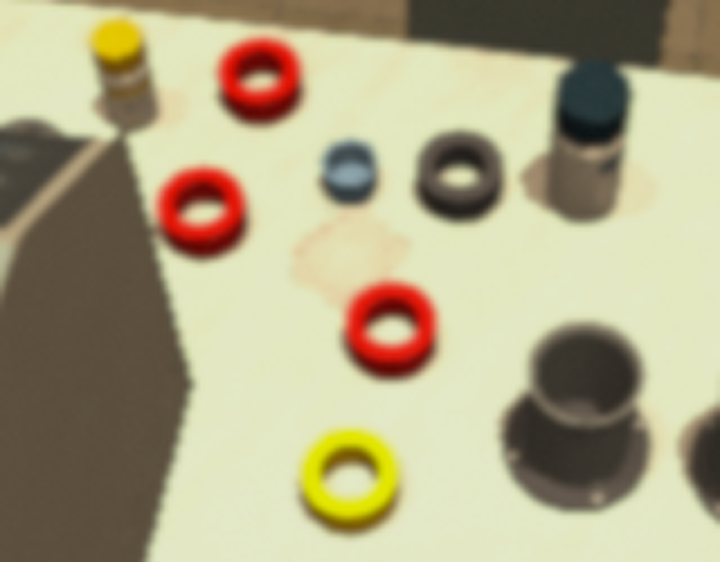

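View pics/crop_d.png

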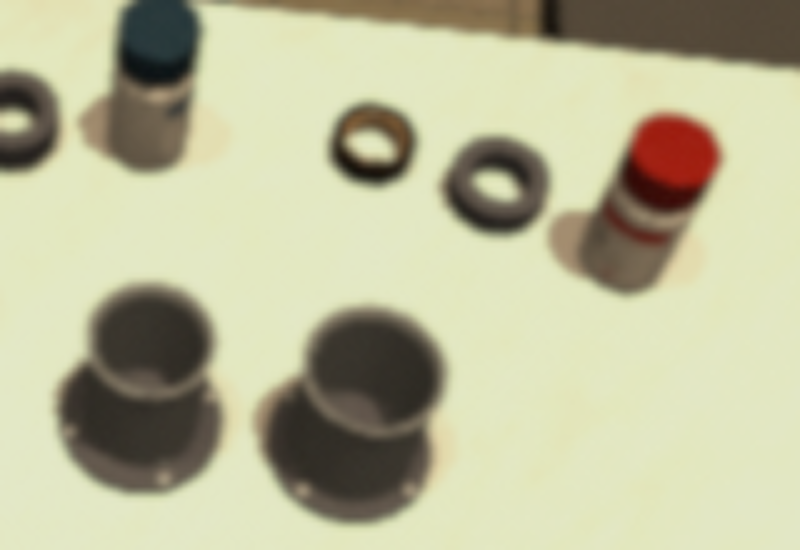

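Candidates, with top-view pixels:
- **Dark rings:** A (158,225) beside the red vial, B (255,226) beside the blue vial and C (350,219) beside the dropper. These are the plain dark-grey metal ones.
- **Not rings:** (183,232) is black with a brown core, so it is the tape. The red and yellow rings are look-alikes.
- **Tubes:** the left one at (184,162) looks wider than the right one at (222,162).

Next I'll measure thicknesses, positions and diameters.

```bash
cat > h.py <<'E'
import numpy as np,cv2
from workcell import viewer
CI={n:viewer.camera_info(n) for n in("scene","top")}
def proj(n,p):
    K,E=CI[n]["intrinsics"],CI[n]["extrinsics"]
    q=(np.atleast_2d(p)-E[:3,3])@E[:3,:3]
    u=q@K.T; return u[:,:2]/u[:,2:]
def ray(n,px,z):
    K,E=CI[n]["intrinsics"],CI[n]["extrinsics"]
    d=E[:3,:3]@np.linalg.solve(K,[px[0],px[1],1]); o=E[:3,3]
    return o+d*(z-o[2])/d[2]
E
cat > m.py <<'E'
from h import *
im={n:cv2.imread(f"pics/{n}0.png") for n in("scene","top")}
S=8
def up(n,c,r):
    x0,y0=int(c[0]-r),int(c[1]-r); p=im[n][y0:y0+2*r,x0:x0+2*r]
    u=cv2.resize(p,None,fx=S,fy=S,interpolation=cv2.INTER_CUBIC).astype(float)
    return u,(x0,y0)
def hole(n,c,ch,r=15):
    u,o=up(n,c,r); g=u[:,:,ch] if ch<3 else u.min(2)
    bg=np.percentile(g,92); dk=np.percentile(g,4)
    m=(g<(bg+dk)/2).astype(np.uint8)
    cs,h=cv2.findContours(m,cv2.RETR_CCOMP,cv2.CHAIN_APPROX_NONE)
    out=[]
    # component containing ring = the one with centre nearest
    best=max(range(len(cs)),key=lambda i:(h[0][i][3]<0)*(cv2.pointPolygonTest(cs[i],(r*S,r*S),False)>=0)*cv2.contourArea(cs[i]))
    inner=[cs[i] for i in range(len(cs)) if h[0][i][3]==best]
    ci=max(inner,key=cv2.contourArea) if inner else None
    f=lambda c:(cv2.contourArea(c)/S/S,np.round(((np.array(cv2.minEnclosingCircle(c)[0])+.5)/S-.5+o),2),np.round((np.array(cv2.boundingRect(c))+0.)/S+[o[0],o[1],0,0],2))
    return f(cs[best]), f(ci) if ci is not None else None
items={"A":((158,225),(359,197),2),"B":((255,226),(262,184),2),"C":((350,219),None,2),
"r1":((263,186),(246.5,218),1),"r2":((308,210),(205,192),1),"r3":((303,247),(218,162.5),1),"y":((266,152),(237.5,251.5),0)}
def shape(n,X,t,ro=.031,ri=.018):
    a=np.linspace(0,2*np.pi,200)[:-1]
    c=lambda r,z:proj(n,np.c_[X[0]+r*np.cos(a),X[1]+r*np.sin(a),0*a+z]).astype(np.float32)
    o=cv2.contourArea(cv2.convexHull(np.r_[c(ro,0),c(ro,t)]))
    i,_=cv2.intersectConvexConvex(c(ri,0),c(ri,t))
    return o,i
for k,(t,s,ch) in items.items():
    for n,c in(("top",t),("scene",s)):
        if c is None: continue
        o,i=hole(n,c,ch); X=ray(n,o[1],.012)
        print(k,n,"sil %.1f hole %s"%(o[0],None if i is None else round(i[0],1)),"c",o[1],"xy",X[:2].round(4),
          "pred t18/24/30:",[tuple(np.round(shape(n,X,q),1)) for q in(.018,.024,.03)])
E
python3 m.py
```

```text
A top sil 326.2 hole 78.5 c [158.22 224.49] xy [0.45   0.2814] pred t18/24/30: [(np.float64(322.8), np.float64(86.8)), (np.float64(332.3), np.float64(82.5)), (np.float64(341.8), np.float64(78.1))]
A scene sil 305.0 hole 46.5 c [358.63 196.57] xy [0.45   0.2829] pred t18/24/30: [(np.float64(328.9), np.float64(46.4)), (np.float64(354.1), np.float64(34.0)), (np.float64(379.6), np.float64(22.4))]
B top sil 321.0 hole 80.6 c [254.52 226.32] xy [ 0.4489 -0.0246] pred t18/24/30: [(np.float64(305.6), np.float64(94.7)), (np.float64(310.0), np.float64(93.3)), (np.float64(314.5), np.float64(91.9))]
B scene sil 302.1 hole 33.8 c [261.54 184.01] xy [ 0.4477 -0.0221] pred t18/24/30: [(np.float64(307.4), np.float64(44.7)), (np.float64(330.3), np.float64(33.2)), (np.float64(353.6), np.float64(22.5))]
C top sil 304.5 hole 86.0 c [349.83 219.54] xy [ 0.4753 -0.3295] pred t18/24/30: [(np.float64(317.4), np.float64(83.2)), (np.float64(327.5), np.float64(78.5)), (np.float64(337.7), np.float64(73.8))]
r1 top sil 314.6 hole 74.0 c [263.28 185.58] xy [ 0.581  -0.0509] pred t18/24/30: [(np.float64(301.9), np
[... 800 characters left out ...]
, np.float64(93.7)), (np.float64(321.2), np.float64(91.5)), (np.float64(327.2), np.float64(89.2))]
r3 scene sil 279.4 hole 22.6 c [217.46 162.69] xy [ 0.3835 -0.1783] pred t18/24/30: [(np.float64(281.4), np.float64(35.5)), (np.float64(304.5), np.float64(24.3)), (np.float64(327.8), np.float64(14.2))]
y top sil 313.4 hole 62.9 c [266.11 152.12] xy [ 0.6923 -0.0588] pred t18/24/30: [(np.float64(298.8), np.float64(77.5)), (np.float64(308.6), np.float64(72.9)), (np.float64(318.5), np.float64(68.2))]
y scene sil 398.2 hole 73.8 c [237.27 251.54] xy [ 0.6908 -0.0555] pred t18/24/30: [(np.float64(407.7), np.float64(80.2)), (np.float64(430.6), np.float64(68.7)), (np.float64(453.7), np.float64(57.4))]
```

```bash
cat > m2.py <<'E'
from m import *
print("----")
from scipy.optimize import fsolve
a=np.linspace(0,2*np.pi,400)
def hull(n,X,t): 
    c=lambda z:proj(n,np.c_[X[0]+.031*np.cos(a),X[1]+.031*np.sin(a),0*a+z])
    return np.r_[c(0),c(t)]
def mid(P): return (P.max(0)+P.min(0))/2
g=im["scene"].astype(float).min(2)
def topedge(cols,r0,r1):
    out=[]
    for c in cols:
        col=g[r0:r1,c]; bg=col[:3].mean(); dk=col.min(); th=(bg+dk)/2
        i=np.argmax(col<th); out.append(r0+i-1+(col[i-1]-th)/(col[i-1]-col[i]))
    return np.array(out)
for k,cols,r in(("A",range(355,363),(180,197)),("B",range(258,266),(168,184)),("C",range(163,170),(163,178))):
    t_,s_,ch=items[k]; o,i=hole("top",t_,ch)
    bb=o[2]; cc=bb[:2]+bb[2:]/2-.5
    e=topedge(cols,*r)
    for t in(.018,.024,.03):
        X=fsolve(lambda X:mid(hull("top",X,t))-cc,[.45,0])
        P=hull("scene",X,t); pr=[P[np.abs(P[:,0]-c)<.6][:,1].min() for c in cols]
        print(k,t,X.round(4),"meas-pred rows %.2f"%np.mean(e-pr),(e-pr).round(1))
E
python3 m2.py | sed -n '/----/,$p'
python3 - <<'E'
import cv2
s=cv2.imread("pics/scene0.png")
cv2.imwrite("pics/cropC.png",cv2.resize(s[150:200,140:220],None,fx=8,fy=8,interpolation=cv2.INTER_CUBIC))
E
```

```text
----
A 0.018 [0.4511 0.282 ] meas-pred rows -0.32 [-0.1 -0.2 -0.3 -0.3 -0.4 -0.4 -0.4 -0.4]
A 0.024 [0.4508 0.2813] meas-pred rows 0.92 [1.1 1.  1.  0.9 0.9 0.8 0.9 0.9]
A 0.03 [0.4505 0.2806] meas-pred rows 2.18 [2.3 2.3 2.2 2.1 2.1 2.1 2.1 2.2]
B 0.018 [ 0.4495 -0.0232] meas-pred rows -1.25 [-1.  -1.1 -1.2 -1.3 -1.4 -1.3 -1.3 -1.4]
B 0.024 [ 0.4491 -0.0232] meas-pred rows -0.03 [ 0.2  0.2  0.  -0.1 -0.2 -0.1 -0.1 -0.1]
B 0.03 [ 0.4488 -0.0231] meas-pred rows 1.20 [1.4 1.4 1.3 1.1 1.1 1.1 1.2 1.1]
C 0.018 [ 0.4748 -0.3303] meas-pred rows 1.02 [1.1 1.  1.  0.9 1.  1.  1.1]
C 0.024 [ 0.4745 -0.3296] meas-pred rows 2.23 [2.4 2.3 2.2 2.2 2.2 2.2 2.3]
C 0.03 [ 0.4741 -0.3288] meas-pred rows 3.46 [3.6 3.5 3.4 3.4 3.4 3.4 3.5]
```

View pics/cropC.png

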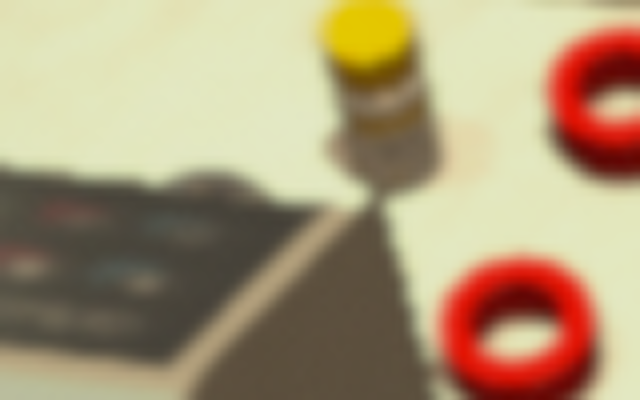

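The rim-edge test has a common offset of about +1 px at t = 18 (C), 24 (A) and 30 mm (B), and the hole areas agree. So B is thick, A is medium and C is thin. Next I'll find the tube centre by back-projecting rim contour points.

```bash
cat > t.py <<'E'
from h import *
from scipy.optimize import least_squares
im={n:cv2.imread(f"pics/{n}0.png") for n in("scene","top")}
S=8
def rim(n,c,r,side,zz=.096,nominal=None):
    x0,y0=c[0]-r,c[1]-r
    g=cv2.resize(im[n][y0:y0+2*r,x0:x0+2*r].min(2).astype(np.float32),None,fx=S,fy=S,interpolation=cv2.INTER_CUBIC)
    m=(g<(np.percentile(g,92)+np.percentile(g,10))/2+10).astype(np.uint8)
    cs,_=cv2.findContours(m,cv2.RETR_EXTERNAL,cv2.CHAIN_APPROX_NONE)
    k=max(cs,key=cv2.contourArea)[:,0,:]
    P=(k+.5)/S-.5+[x0,y0]
    W=np.array([ray(n,p,zz) for p in P])[:,:2]
    return P,W
def fit(W,R=None):
    f=(lambda q:np.hypot(*(W-q[:2]).T)-q[2]) if R is None else (lambda q:np.hypot(*(W-q[:2]).T)-R)
    q=least_squares(f,[*W.mean(0),.04][:3 if R is None else 2],loss="soft_l1",f_scale=.001)
    return q.x.round(4),np.sqrt(np.mean(q.fun**2)).round(4)
for name,top,sc,R in(("left/wide",(186,167),(330,242),.040),("right/narrow",(224,167),(289,236),.0365)):
    # top view: camera-far side of rim (upper-left in image); scene: upper
    P,W=rim("top",top,24,None)
    c0=P.min(0)
    sel=(P[:,1]<P[:,1].min()+9)&(P[:,0]<P[:,0].min()+20)
    print(name,"top",fit(W[sel]),fit(W[sel],R),sel.sum())
    P,W=rim("scene",sc,28,None)
    sel=(P[:,1]<P[:,1].min()+12)
    print(name,"scene",fit(W[sel]),fit(W[sel],R),sel.sum(),P.min(0),P.max(0))
    # flange: near-camera side of the contour, z~.006, R .048
    for n,c,r in(("top",top,24),("scene",sc,28)):
        P,W=rim(n,c,r,None,.006); s2=P[:,1]>P[:,1].max()-8
        print("   flange",n,fit(W[s2]),fit(W[s2],.048))
E
python3 t.py
```

```text
left/wide top (array([0.6381, 0.1991, 0.0387]), np.float64(0.0003)) (array([0.6367, 0.1986]), np.float64(0.0004)) 177
left/wide scene (array([0.6394, 0.2017, 0.0371]), np.float64(0.0002)) (array([0.6429, 0.2022]), np.float64(0.0012)) 298 [310.9375 221.1875] [348.5625 264.1875]
   flange top (array([0.6461, 0.1944, 0.0557]), np.float64(0.0009)) (array([0.637 , 0.1939]), np.float64(0.0018))
   flange scene (array([0.6411, 0.2009, 0.0468]), np.float64(0.0002)) (array([0.6397, 0.2007]), np.float64(0.0003))
right/narrow top (array([0.6386, 0.0803, 0.0341]), np.float64(0.0003)) (array([0.6361, 0.0792]), np.float64(0.0005)) 164
right/narrow scene (array([0.6388, 0.0821, 0.0336]), np.float64(0.0002)) (array([0.6424, 0.0827]), np.float64(0.0014)) 285 [270.8125 216.4375] [304.1875 258.0625]
   flange top (array([0.6419, 0.078 , 0.0517]), np.float64(0.0005)) (array([0.6377, 0.078 ]), np.float64(0.0009))
   flange scene (array([0.6404, 0.0819, 0.0471]), np.float64(0.0003)) (array([0.6394, 0.0818]), np.float64(0.0003))
```

```bash
python3 - <<'E'
from h import *
for n,px,z in(("top red vial",(127,209),.12),("top blue vial",(226,226.5),.12),("dropper",(335.5,236.5),.086),("cup",(279,224.5),.03),("mount",(365.5,204.5),.02),("tape",(183,232),.019),
 ("instr near top edge left",(302,142+24),0),("instr front top R",(455,145),.374),("instr front top L",(318,142),.374),("r3",(303,247),.03),("r2",(308,209),.03),("r1",(263,185.6),.03)):
    print(n,ray("top",px,z).round(3))
for n,px,z in(("red",(394,192),.12),("blue",(292,167),.12),("dropper",(186.5,154),.086),("instr corner foot?",(202,230),0)): print("s",n,ray("scene",px,z).round(3))
E
python3 -c "
import cv2
i=cv2.imread('pics/top0.png');cv2.imwrite('pics/instr.png',cv2.resize(i[100:200,280:480],None,fx=4,fy=4))"
```

```text
top red vial [0.485 0.354 0.12 ]
top blue vial [0.438 0.06  0.12 ]
dropper [ 0.416 -0.269  0.086]
cup [ 0.454 -0.101  0.03 ]
mount [ 0.524 -0.379  0.02 ]
tape [0.427 0.201 0.019]
instr near top edge left [ 0.651 -0.178  0.   ]
instr front top R [ 0.629 -0.515  0.374]
instr front top L [ 0.63  -0.175  0.374]
r3 [ 0.385 -0.177  0.03 ]
r2 [ 0.505 -0.193  0.03 ]
r1 [ 0.578 -0.05   0.03 ]
s red [0.497 0.358 0.12 ]
s blue [0.452 0.067 0.12 ]
s dropper [ 0.422 -0.261  0.086]
s instr corner foot? [ 0.632 -0.173  0.   ]
```

View pics/instr.png

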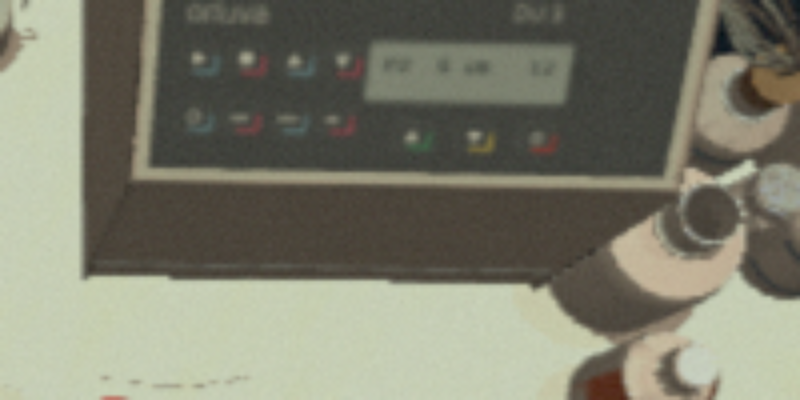

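```bash
cat > go.py <<'E'
import sys,numpy as np
from workcell import manip
s=manip.observe(); R=np.array(s["orientation"]);p=np.array(s["eef_pos"])
ang=np.degrees(np.arctan2(R[1,2],R[0,2]))
print("t %.2f"%s["clock"],"p",p.round(4),"jaw ang %.1f"%ang,"w %.4f"%s["width"],"F",s["force"].round(1),"q",s["joint_positions"].round(0))
print("tilt",R[:,0].round(3))
if len(sys.argv)>4:
    x,y,z,a=map(float,sys.argv[1:5])
    d=R.T@(np.array([x,y,z])-p); da=(a-ang+90)%180-90
    if len(sys.argv)>5: da=(a-ang+180)%360-180
    print("shift mm",(d*1000).round(1),"turn rad %.3f"%(-np.radians(da)),"dist",(np.linalg.norm(d)*1000).round(0))
E
python3 go.py .449 -.0228 .2 0 f
```

```text
t 0.10 p [ 0.1646 -0.6025  0.2495] jaw ang -74.7 w 0.0853 F [-0.9 -0.8 -0.4] q [ 81.  29. -14.  86.   7.  66.  -9.]
tilt [-0.     0.002 -1.   ]
shift mm [  50.3  427.2 -484.2] turn rad -1.304 dist 648.0
```

Emit:
apply_moves([
  [[-1, 3, 27, -30, -0.08], [-1, 6, 54, -60, -0.16], [-1, 9, 81, -91, -0.24], [-1, 12, 107, -121, -0.32], [-1, 15, 134, -151, -0.4], [-1, 18, 161, -182, -0.48], [-1, 21, 188, -212, -0.56], [-1, 25, 214, -242, -0.65]],
])

```text
clock: 1.1
eef_pos: [0.3078, -0.3117, 0.2251]
orientation: [[-0.0, 0.606, 0.795], [0.0, 0.795, -0.606], [-1.0, 0.0, -0.0]]
force: [0.9, 0.4, -0.9]
width: 0.0856
```

```bash
python3 go.py .449 -.0228 .2 0 f
```

```text
t 1.10 p [ 0.3078 -0.3117  0.2251] jaw ang -37.3 w 0.0856 F [ 0.9  0.4 -0.9] q [ 64.  15. -28. 115.   9.  52.  -6.]
tilt [-0.  0. -1.]
shift mm [ 25.1 315.4 -62.8] turn rad -0.651 dist 323.0
```

Emit:
apply_moves([
  [[-1, 3, 40, -8, -0.08], [-1, 6, 80, -16, -0.16], [-1, 9, 120, -24, -0.25], [-1, 12, 160, -32, -0.33], [-1, 16, 200, -40, -0.41], [-1, 20, 240, -48, -0.5], [-1, 22, 280, -56, -0.58], [-1, 25, 315, -63, -0.65]],
])

```text
clock: 2.1
eef_pos: [0.4494, -0.0233, 0.2001]
orientation: [[-0.0, 0.001, 1.0], [0.0, 1.0, -0.001], [-1.0, 0.0, -0.0]]
force: [0.8, -0.7, 0.5]
width: 0.0856
```

```bash
python3 go.py .449 -.0228 .10 0 f
python3 - <<'E'
from workcell import viewer
import cv2
i=viewer.camera("top")[:,:,::-1]; j=viewer.camera("scene")[:,:,::-1]
cv2.imwrite("pics/t1.png",cv2.resize(i[150:270,180:340],None,fx=4.5,fy=4.5,interpolation=2)); cv2.imwrite("pics/s1.png",cv2.resize(j[60:260,190:370],None,fx=3,fy=3,interpolation=2))
E
```

```text
t 2.10 p [ 0.4494 -0.0233  0.2001] jaw ang -0.1 w 0.0856 F [ 0.8 -0.7  0.5] q [ 31.  20. -42. 115.  17.  51. -20.]
tilt [-0.  0. -1.]
shift mm [100.1   0.5  -0.4] turn rad -0.001 dist 100.0
```

View pics/s1.png

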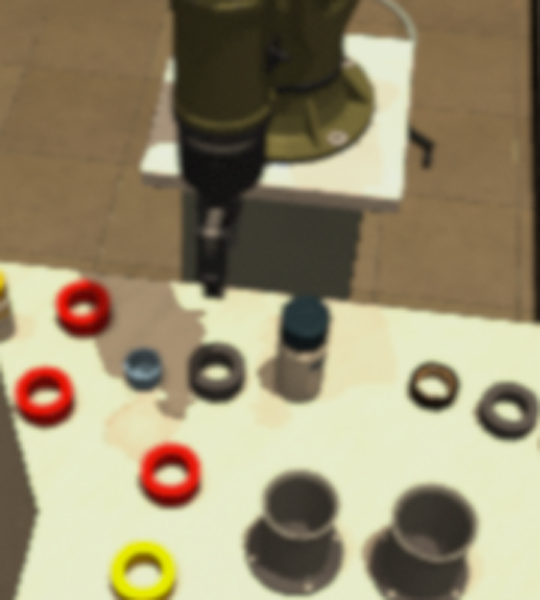

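Emit:
apply_moves([
  [[-1, 25, 0, 0, 0], [-1, 55, 0, 0, 0], [-1, 85, 0, 0, 0], [-1, 110, 0, 0, 0], [-1, 130, 0, 0, 0], [-1, 145, 0, 0, 0], [-1, 150, 0, 0, 0], [-1, 150, 0, 0, 0]],
])

```text
clock: 3.2
eef_pos: [0.4488, -0.025, 0.0503]
orientation: [[-0.001, 0.005, 1.0], [-0.0, 1.0, -0.005], [-1.0, -0.0, -0.001]]
force: [0.8, 1.0, 0.2]
width: 0.0852
```

```bash
python3 go.py .449 -.0228 .03 0 f
python3 - <<'E'
from workcell import viewer
import cv2
j=viewer.camera("scene")[:,:,::-1]
cv2.imwrite("pics/s2.png",cv2.resize(j[100:230,200:340],None,fx=4.5,fy=4.5,interpolation=2))
E
```

```text
t 3.20 p [ 0.4488 -0.025   0.0503] jaw ang -0.3 w 0.0852 F [0.8 1.  0.2] q [ 21.  33. -30. 125.  34.  30. -36.]
tilt [-0.001 -0.    -1.   ]
shift mm [20.3  2.2  0.2] turn rad -0.005 dist 20.0
```

View pics/s2.png

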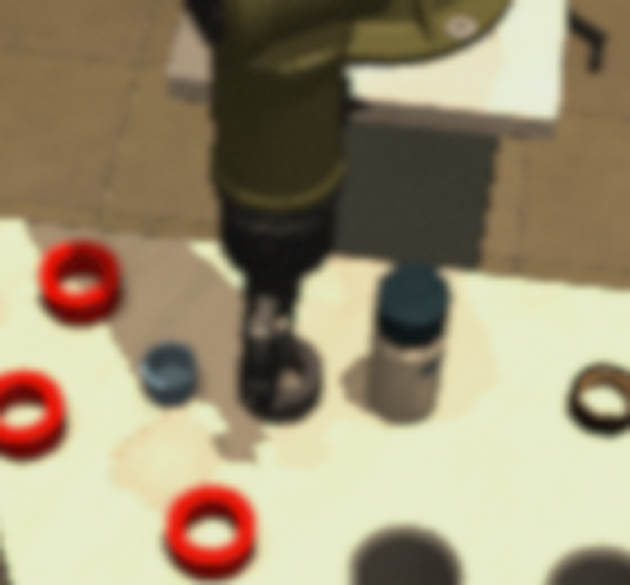

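```bash
python3 - <<'E'
from h import *
pts=dict(tcp=(.4488,-.025,.05),ftip=(.4488+.043,-.025,.044),fback=(.4488+.057,-.025,.05),fup=(.4488+.057,-.025,.08),ringtop=(.449,-.023,.03),ringfar=(.48,-.023,.03))
for k,p in pts.items():
    u=proj("scene",p)[0]; print(k,u.round(1),"crop",((u-[200,100])*4.5).round(0))
E
python3 - <<'E'
import cv2
from workcell import viewer
i=viewer.camera("top")[:,:,::-1]
cv2.imwrite("pics/t2.png",cv2.resize(i[190:260,210:310],None,fx=7,fy=7,interpolation=2))
E
```

```text
tcp [260.6 176.9] crop [273. 346.]
ftip [258.6 189.3] crop [264. 402.]
fback [257.9 191.9] crop [260. 414.]
fup [257.9 186. ] crop [260. 387.]
ringtop [261.2 180.9] crop [276. 364.]
ringfar [259.8 188.9] crop [269. 400.]
```

View pics/t2.png

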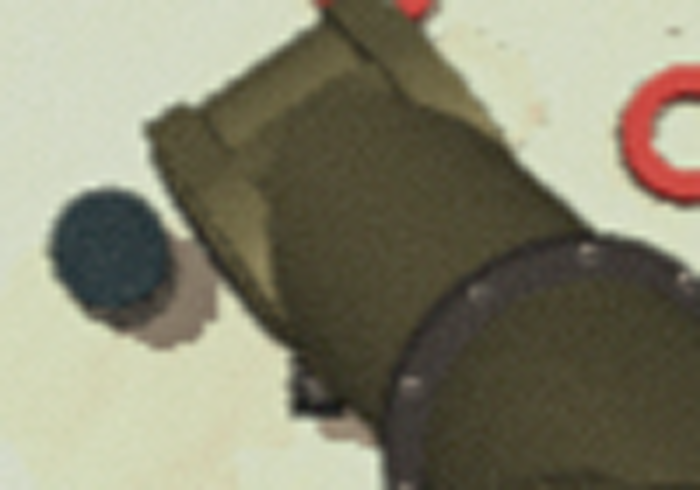

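Emit:
apply_moves([
  [[-1, 7, 2, 0, 0], [-1, 14, 2, 0, 0], [-1, 20, 2, 0, 0], [-1, 20, 2, 0, 0], [1, 20, 2, 0, 0], [1, 20, 2, 0, 0], [1, 20, 2, 0, 0], [1, 20, 2, 0, 0]],
])

```text
clock: 4.3
eef_pos: [0.4493, -0.0226, 0.0312]
orientation: [[0.001, 0.004, 1.0], [-0.0, 1.0, -0.004], [-1.0, -0.0, 0.001]]
force: [-1.4, 0.3, 9.9]
width: 0.0596
```

Emit:
apply_moves([
  [[1, 0, 0, 0, 0], [1, 0, 0, 0, 0], [1, -10, 0, 0, 0], [1, -30, 0, 0, 0], [1, -60, 0, 0, 0], [1, -90, 0, 0, 0], [1, -120, 0, 0, 0], [1, -150, 0, 0, 0]],
])

```text
clock: 5.3
eef_pos: [0.4484, -0.0227, 0.1816]
orientation: [[-0.001, 0.004, 1.0], [0.0, 1.0, -0.004], [-1.0, 0.0, -0.001]]
force: [0.1, -0.2, -1.6]
width: 0.0598
```

```bash
python3 go.py .58 .12 .2 0
python3 - <<'E'
from workcell import viewer
import cv2
j=viewer.camera("scene")[:,:,::-1]
cv2.imwrite("pics/s3.png",cv2.resize(j[90:220,190:340],None,fx=4.5,fy=4.5,interpolation=2))
E
```

```text
t 5.30 p [ 0.4484 -0.0227  0.1816] jaw ang -0.2 w 0.0598 F [ 0.1 -0.2 -1.6] q [ 31.  22. -42. 117.  19.  48. -23.]
tilt [-0.001  0.    -1.   ]
shift mm [-18.4 143.2 131. ] turn rad -0.004 dist 195.0
```

View pics/s3.png

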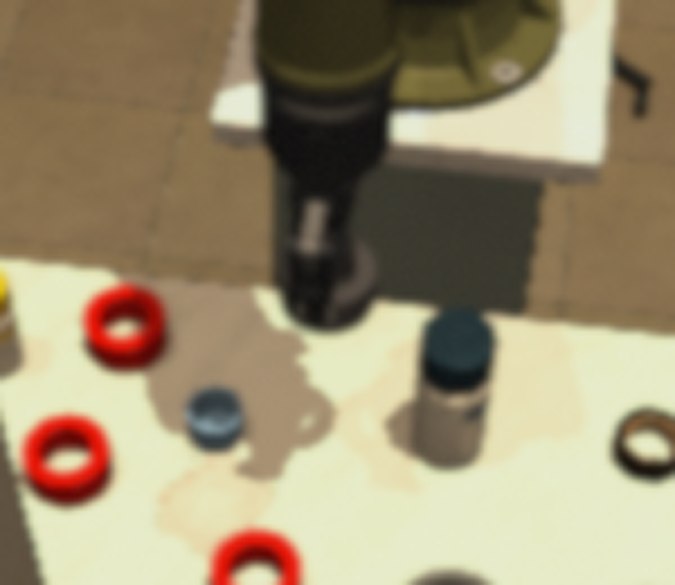

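```bash
python3 go.py .639 .2005 .2 0
```

```text
t 5.35 p [ 0.4501 -0.0222  0.1847] jaw ang -0.2 w 0.0596 F [ 1.6 -0.8  1.5] q [ 31.  22. -42. 117.  19.  49. -23.]
tilt [ 0.004 -0.    -1.   ]
shift mm [-14.6 223.3 188.2] turn rad -0.003 dist 292.0
```

Emit:
apply_moves([
  [[1, -18, 0, 0, 0], [1, -18, 40, 34, 0], [1, -18, 80, 68, 0], [1, -18, 120, 102, 0], [1, -18, 160, 136, 0], [1, -18, 195, 166, 0], [1, -18, 215, 183, 0], [1, -18, 224, 191, 0]],
])

```text
clock: 6.35
eef_pos: [0.6408, 0.2018, 0.1977]
orientation: [[-0.002, 0.003, 1.0], [0.001, 1.0, -0.003], [-1.0, 0.001, -0.002]]
force: [0.1, 0.2, -2.0]
width: 0.06
```

```bash
python3 go.py .639 .2005 .135 0
python3 - <<'E'
from workcell import viewer
import cv2
j=viewer.camera("scene")[:,:,::-1]; i=viewer.camera("top")[:,:,::-1]
cv2.imwrite("pics/s4f.png",j)
cv2.imwrite("pics/s4.png",cv2.resize(j[150:280,260:410],None,fx=4.5,fy=4.5,interpolation=2))
cv2.imwrite("pics/t4.png",cv2.resize(i[120:220,130:260],None,fx=5,fy=5,interpolation=2))
E
```

```text
t 6.35 p [0.6408 0.2018 0.1977] jaw ang -0.1 w 0.0600 F [ 0.1  0.2 -2. ] q [  1.  39. -38.  82.  25.  67. -41.]
tilt [-0.002  0.001 -1.   ]
shift mm [62.7 -1.4 -1.7] turn rad -0.003 dist 63.0
```

View pics/s4.png

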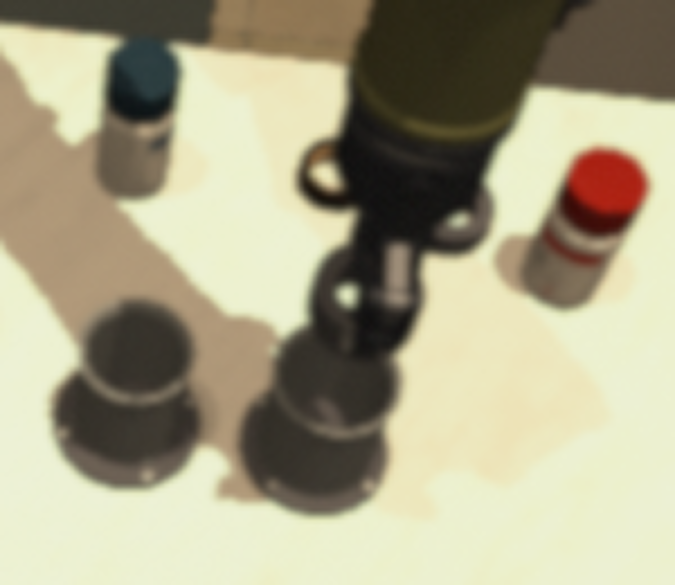

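View pics/t4.png

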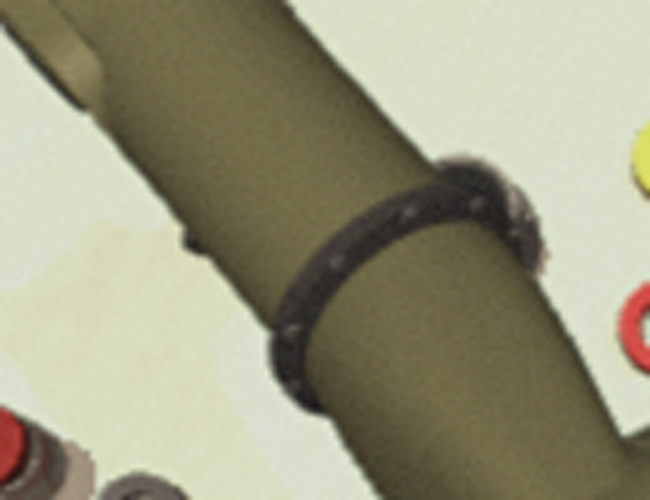

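Run:
```python
from h import *
a=np.linspace(0,2*np.pi,100)
for dy in(0,):
    P=np.concatenate([np.c_[.6408+.031*np.cos(a),.2018+.031*np.sin(a),0*a+z] for z in(.1665,.1965)])
    u=(proj("scene",P)-[260,150])*4.5+1.75; print("expected crop bbox",u.min(0).round(),u.max(0).round())
im=cv2.imread("pics/s4f.png").min(2)
for r in range(207,222,2): print(r,im[r,322:360])
```

```text
expected crop bbox [302. 241.] [425. 366.]
207 [209 208 208 207 208 209 208 203 184 149 106  72  54  49  45  40  31  25
  25  25  24  22  28  54  88 111 119 112  90  59  46  81 127 154 161 154
 148 147]
209 [209 207 207 208 208 207 201 181 140  92  60  50  47  42  37  30  25  22
  23  25  23  25  32  59  91 112 119 112  87  58  59 105 153 181 188 189
 190 189]
211 [209 208 208 208 208 204 187 147  96  60  49  47  42  37  32  31  29  24
  23  24  24  25  33  61  95 115 120 111  87  59  66 112 157 182 189 190
 190 190]
213 [208 207 208 208 208 196 164 113  69  50  47  51  61  85 109 115  99  68
  40  28  31  35  40  63  91 108 113 106  84  57  55  93 140 172 186 190
 190 190]
215 [207 208 209 209 204 183 137  82  50  47  48  57  93 144 179 183 152  98
  50  37  44  54  62  78  98 110 113 104  86  65  61  86 129 166 184 190
 190 190]
217 [208 209 209 208 199 170 120  67  42  42  46  49  62  91 125 138 115  70
  34  25  32  37  45  61  79  90  96  93  77  63  64  93 138 172 186 190
 191 192]
219 [209 209 209 208 198 168 117  65  36  34  39  45  48  50  51  48  39  28
  20  18  19  21  25  32  38  41  43  40  33  38  71 120 161 182 189 190
 191 191]
221 [207 209 206 199 185 158 115  66  35  29  31  34  38  43  45  41  33  24
  16  18  15  20  22  27  28  28  25  21  27  56 107 154 180 188 190 191
 192 191]
```

Emit:
apply_moves([
  [[1, 10, -1.5, -2, 0], [1, 25, -1.5, -2, 0], [1, 40, -1.5, -2, 0], [1, 55, -1.5, -2, 0], [1, 64, -1.5, -2, 0], [1, 70, -1.5, -2, 0], [1, 74, -1.5, -2, 0], [1, 74, -1.5, -2, 0]],
])

```text
clock: 7.45
eef_pos: [0.639, 0.1991, 0.1243]
orientation: [[0.0, 0.004, 1.0], [0.0, 1.0, -0.004], [-1.0, 0.0, 0.0]]
force: [1.1, -0.0, -2.5]
width: 0.0594
```

```bash
python3 go.py .639 .2005 .119 0
python3 - <<'E'
from workcell import viewer
import cv2
j=viewer.camera("scene")[:,:,::-1]
cv2.imwrite("pics/s5.png",cv2.resize(j[180:270,280:400],None,fx=6,fy=6,interpolation=2))
E
```

```text
t 7.45 p [0.639  0.1991 0.1243] jaw ang -0.2 w 0.0594 F [ 1.1 -0.  -2.5] q [  1.  43. -36.  88.  28.  59. -43.]
tilt [ 0.  0. -1.]
shift mm [5.3 1.4 0. ] turn rad -0.004 dist 5.0
```

View pics/s5.png

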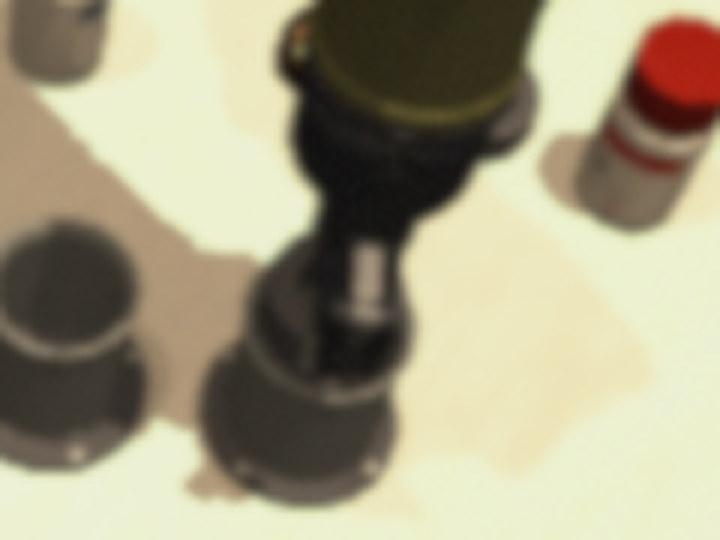

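Emit:
apply_moves([
  [[1, 2, 1, 0, 0], [1, 4, 1, 0, 0], [1, 4, 1, 0, 0], [1, 4, 1, 0, 0], [1, 4, 1, 0, 0], [1, 4, 1, 0, 0], [1, 4, 1, 0, 0], [1, 4, 1, 0, 0]],
])

```text
clock: 8.5
eef_pos: [0.6389, 0.2, 0.1203]
orientation: [[-0.0, 0.004, 1.0], [0.0, 1.0, -0.004], [-1.0, 0.0, -0.0]]
force: [-0.7, -0.0, -1.2]
width: 0.0598
```

Emit:
apply_moves([
  [[-1, 0, 0, 0, 0], [-1, 0, 0, 0, 0], [-1, 0, 0, 0, 0], [-1, 0, 0, 0, 0], [-1, 0, 0, 0, 0], [-1, -15, 0, 0, 0], [-1, -50, 0, 0, 0], [-1, -80, 0, 0, 0]],
])

```text
clock: 9.5
eef_pos: [0.6391, 0.2004, 0.2026]
orientation: [[0.001, 0.004, 1.0], [0.001, 1.0, -0.004], [-1.0, 0.001, 0.001]]
force: [0.7, -0.2, -0.1]
width: 0.0855
```

```bash
python3 go.py .4505 .282 .2 -28.4
python3 - <<'E'
from workcell import viewer
import cv2
j=viewer.camera("scene")[:,:,::-1]
cv2.imwrite("pics/s6.png",cv2.resize(j[180:270,280:400],None,fx=6,fy=6,interpolation=2))
E
```

```text
t 9.50 p [0.6391 0.2004 0.2026] jaw ang -0.2 w 0.0855 F [ 0.7 -0.2 -0.1] q [  1.  39. -38.  82.  25.  68. -41.]
tilt [ 0.001  0.001 -1.   ]
shift mm [   2.5   80.9 -188.9] turn rad 0.492 dist 206.0
```

View pics/s6.png

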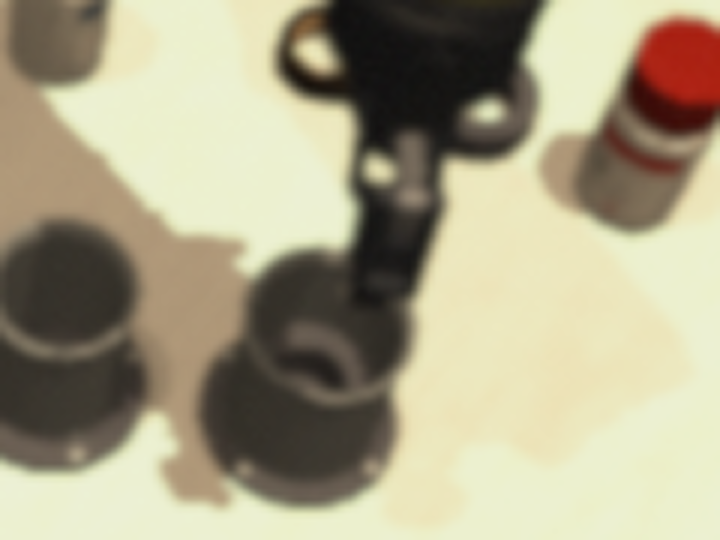

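Emit:
apply_moves([
  [[-1, 0, 10, -25, 0.07], [-1, 0, 22, -52, 0.14], [-1, 0, 34, -80, 0.21], [-1, 0, 46, -108, 0.28], [-1, 0, 58, -136, 0.35], [-1, 0, 70, -163, 0.42], [-1, 0, 78, -182, 0.47], [-1, 0, 81, -189, 0.49]],
])

```text
clock: 10.55
eef_pos: [0.4494, 0.2828, 0.2014]
orientation: [[0.001, 0.473, 0.881], [0.001, 0.881, -0.473], [-1.0, 0.001, 0.001]]
force: [0.6, -0.6, 0.5]
width: 0.0855
```

```bash
python3 go.py .4505 .282 .06 -28.4
python3 - <<'E'
from workcell import viewer
import cv2
j=viewer.camera("scene")[:,:,::-1];i=viewer.camera("top")[:,:,::-1]
cv2.imwrite("pics/s7.png",cv2.resize(j[130:270,280:420],None,fx=4.5,fy=4.5,interpolation=2))
cv2.imwrite("pics/t7.png",cv2.resize(i[130:250,110:260],None,fx=5,fy=5,interpolation=2))
E
```

```text
t 10.55 p [0.4494 0.2828 0.2014] jaw ang -28.2 w 0.0855 F [ 0.6 -0.6  0.5] q [-12.  26. -33. 104.  17.  55. -81.]
tilt [ 0.001  0.001 -1.   ]
shift mm [141.4  -0.3   1.3] turn rad 0.003 dist 141.0
```

View pics/s7.png

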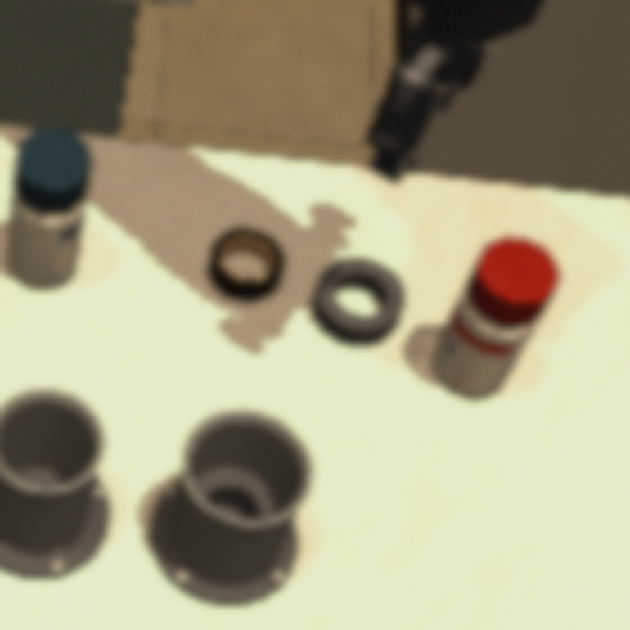

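View pics/t7.png

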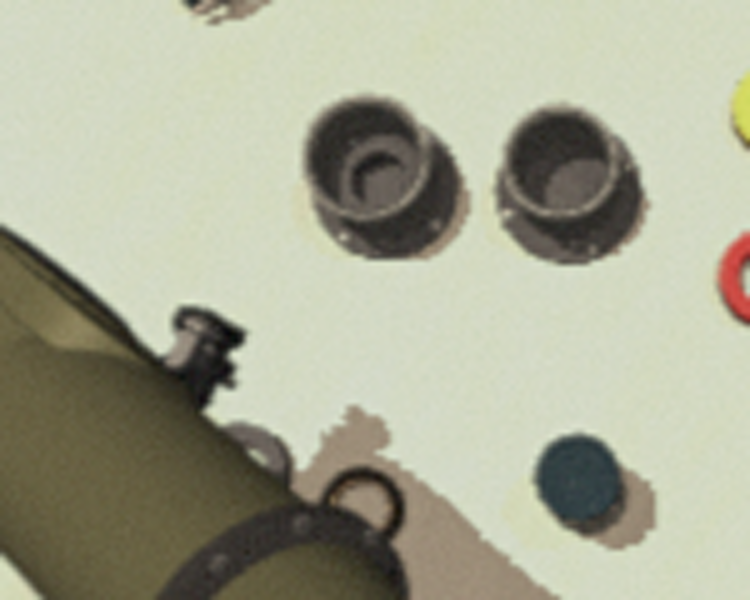

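Emit:
apply_moves([
  [[-1, 20, 0, 1, 0], [-1, 45, 0, 1, 0], [-1, 70, 0, 1, 0], [-1, 90, 0, 1, 0], [-1, 105, 0, 1, 0], [-1, 115, 0, 1, 0], [-1, 120, 0, 1, 0], [-1, 120, 0, 1, 0]],
])

```text
clock: 11.65
eef_pos: [0.4513, 0.2814, 0.0804]
orientation: [[0.0, 0.474, 0.88], [-0.0, 0.88, -0.474], [-1.0, 0.0, 0.0]]
force: [0.1, 0.0, -0.1]
width: 0.0854
```

```bash
python3 go.py .4505 .282 .025 -28.4
python3 - <<'E'
from workcell import viewer
import cv2
j=viewer.camera("scene")[:,:,::-1]
cv2.imwrite("pics/s8.png",cv2.resize(j[110:250,310:430],None,fx=4.2,fy=4.2,interpolation=2))
E
```

```text
t 11.65 p [0.4513 0.2814 0.0804] jaw ang -28.3 w 0.0854 F [ 0.1  0.  -0.1] q [-16.  35. -28. 112.  25.  40. -88.]
tilt [ 0. -0. -1.]
shift mm [55.4  0.2 -1. ] turn rad 0.002 dist 55.0
```

View pics/s8.png

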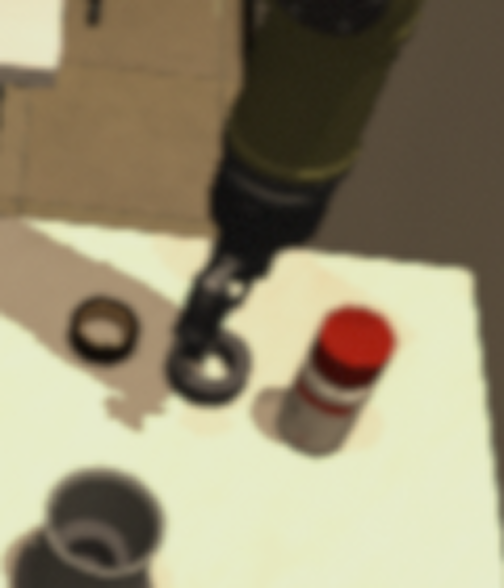

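Emit:
apply_moves([
  [[-1, 20, 0, -1, 0], [-1, 38, 0, -1, 0], [-1, 50, 0, -1, 0], [-1, 56, 0, -1, 0], [-1, 56, 0, -1, 0], [1, 56, 0, -1, 0], [1, 56, 0, -1, 0], [1, 56, 0, -1, 0]],
])

```text
clock: 12.7
eef_pos: [0.4506, 0.282, 0.0256]
orientation: [[0.001, 0.474, 0.881], [0.0, 0.881, -0.474], [-1.0, 0.001, 0.001]]
force: [-1.4, -1.5, 9.7]
width: 0.0594
```

Emit:
apply_moves([
  [[1, 0, 0, 0, 0], [1, 0, 0, 0, 0], [1, 0, 0, 0, 0], [1, -20, 0, 0, 0], [1, -50, 0, 0, 0], [1, -85, 0, 0, 0], [1, -125, 0, 0, 0], [1, -165, 0, 0, 0]],
])

```text
clock: 13.7
eef_pos: [0.4499, 0.2815, 0.1907]
orientation: [[-0.0, 0.474, 0.88], [-0.0, 0.88, -0.474], [-1.0, -0.0, -0.0]]
force: [1.1, 0.4, -2.4]
width: 0.0595
```

```bash
python3 go.py .639 .2003 .195 -28.4
python3 - <<'E'
from workcell import viewer
import cv2
j=viewer.camera("scene")[:,:,::-1]
cv2.imwrite("pics/s9.png",cv2.resize(j[110:250,310:430],None,fx=4.2,fy=4.2,interpolation=2))
E
```

```text
t 13.70 p [0.4499 0.2815 0.1907] jaw ang -28.3 w 0.0595 F [ 1.1  0.4 -2.4] q [-12.  26. -34. 105.  18.  54. -82.]
tilt [-0. -0. -1.]
shift mm [ -4.3  18.2 205. ] turn rad 0.002 dist 206.0
```

View pics/s9.png

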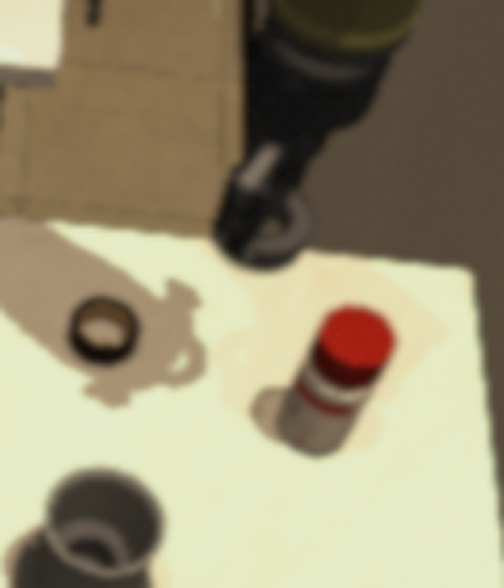

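Emit:
apply_moves([
  [[1, -5, 2, 25, 0], [1, -5, 5, 58, 0], [1, -5, 8, 92, 0], [1, -5, 11, 126, 0], [1, -5, 14, 158, 0], [1, -5, 16, 185, 0], [1, -5, 18, 200, 0], [1, -5, 18, 205, 0]],
])

```text
clock: 14.75
eef_pos: [0.6394, 0.2002, 0.1939]
orientation: [[-0.001, 0.475, 0.88], [0.0, 0.88, -0.475], [-1.0, -0.0, -0.001]]
force: [-1.4, 0.1, -2.6]
width: 0.0597
```

```bash
python3 go.py .639 .2003 .124 -28.4
```

```text
t 14.75 p [0.6394 0.2002 0.1939] jaw ang -28.3 w 0.0597 F [-1.4  0.1 -2.6] q [ -2.  38. -31.  83.  20.  65. -65.]
tilt [-0.001  0.    -1.   ]
shift mm [69.9 -0.1 -0.4] turn rad 0.001 dist 70.0
```

Emit:
apply_moves([
  [[1, 10, 0, 0, 0], [1, 25, 0, 0, 0], [1, 40, 0, 0, 0], [1, 54, 0, 0, 0], [1, 64, 0, 0, 0], [1, 70, 0, 0, 0], [1, 73, 0, 0, 0], [1, 74, 0, 0, 0]],
])

```text
clock: 15.75
eef_pos: [0.6395, 0.2005, 0.1205]
orientation: [[0.0, 0.474, 0.88], [0.0, 0.88, -0.474], [-1.0, 0.0, 0.0]]
force: [-0.0, -0.2, -2.8]
width: 0.0598
```

```bash
python3 go.py .639 .2003 .117 -28.4
python3 - <<'E'
from workcell import viewer
import cv2
j=viewer.camera("scene")[:,:,::-1]
cv2.imwrite("pics/s10.png",cv2.resize(j[180:270,280:400],None,fx=6,fy=6,interpolation=2))
E
```

```text
t 15.75 p [0.6395 0.2005 0.1205] jaw ang -28.3 w 0.0598 F [-0.  -0.2 -2.8] q [ -3.  42. -30.  88.  23.  57. -67.]
tilt [ 0.  0. -1.]
shift mm [ 3.5 -0.4 -0.3] turn rad 0.002 dist 4.0
```

View pics/s10.png

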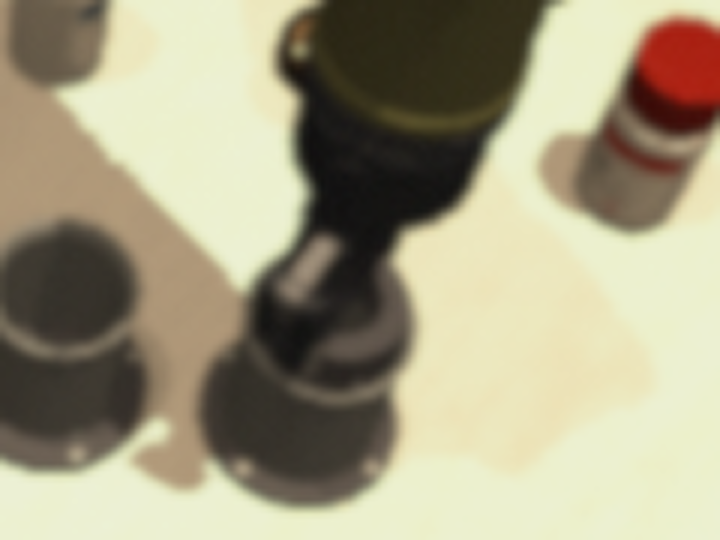

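Emit:
apply_moves([
  [[1, 2, 0, 0, 0], [1, 4, 0, 0, 0], [1, 4, 0, 0, 0], [1, 4, 0, 0, 0], [1, 4, 0, 0, 0], [1, 4, 0, 0, 0], [1, 4, 0, 0, 0], [1, 4, 0, 0, 0]],
])

```text
clock: 16.8
eef_pos: [0.6393, 0.2004, 0.1163]
orientation: [[0.0, 0.474, 0.88], [0.0, 0.88, -0.474], [-1.0, 0.0, 0.0]]
force: [0.2, -0.2, -2.2]
width: 0.0595
```

Emit:
apply_moves([
  [[-1, 0, 0, 0, 0], [-1, 0, 0, 0, 0], [-1, 0, 0, 0, 0], [-1, 0, 0, 0, 0], [-1, 0, 0, 0, 0], [-1, -15, 0, 0, 0], [-1, -50, 0, 0, 0], [-1, -85, 0, 0, 0]],
])

```text
clock: 17.8
eef_pos: [0.6393, 0.2006, 0.2032]
orientation: [[0.0, 0.474, 0.881], [0.0, 0.881, -0.474], [-1.0, 0.001, 0.0]]
force: [0.2, 0.4, 1.1]
width: 0.0855
```

```bash
python3 go.py .475 -.3298 .2 43
python3 - <<'E'
from workcell import viewer
import cv2
j=viewer.camera("scene")[:,:,::-1]
cv2.imwrite("pics/s11.png",cv2.resize(j[180:270,280:400],None,fx=6,fy=6,interpolation=2))
E
```

```text
t 17.80 p [0.6393 0.2006 0.2032] jaw ang -28.3 w 0.0855 F [0.2 0.4 1.1] q [ -2.  37. -31.  82.  20.  66. -65.]
tilt [ 0.  0. -1.]
shift mm [   3.  -544.9  106.8] turn rad -1.244 dist 555.0
```

View pics/s11.png

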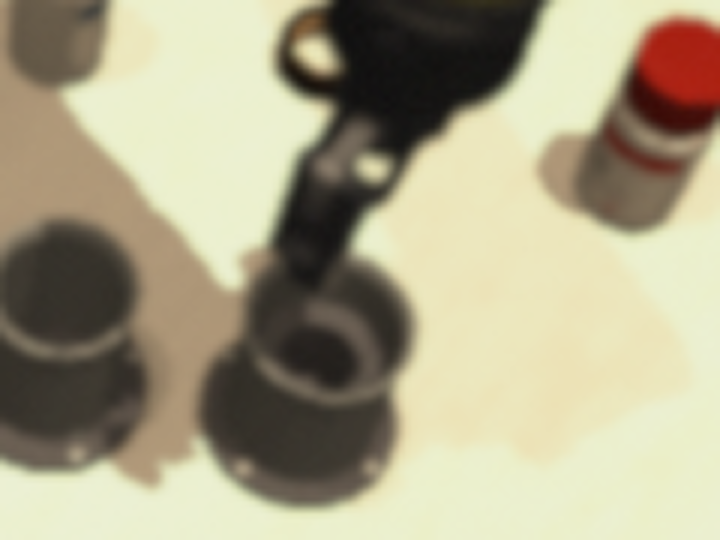

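```bash
python3 go.py .46 -.08 .2 10
```

```text
t 17.85 p [0.6411 0.2018 0.2088] jaw ang -28.3 w 0.0851 F [1.7 1.8 3.5] q [ -2.  37. -32.  82.  20.  66. -65.]
tilt [ 0.007  0.003 -1.   ]
shift mm [   6.6 -334.   -25.8] turn rad -0.669 dist 335.0
```

Emit:
apply_moves([
  [[-1, 0, -35, -4, -0.08], [-1, 0, -75, -7, -0.16], [-1, 0, -115, -10, -0.24], [-1, 0, -160, -13, -0.33], [-1, 0, -205, -16, -0.42], [-1, 0, -250, -19, -0.51], [-1, 0, -290, -22, -0.6], [-1, 0, -332, -24, -0.67]],
])

```text
clock: 18.85
eef_pos: [0.4603, -0.0815, 0.2022]
orientation: [[0.001, -0.178, 0.984], [-0.001, 0.984, 0.178], [-1.0, -0.001, 0.001]]
force: [0.7, -0.4, 0.1]
width: 0.0853
```

```bash
python3 go.py .475 -.3298 .2 43
python3 - <<'E'
from workcell import viewer
import cv2
i=viewer.camera("top")[:,:,::-1]; 
cv2.imwrite("pics/t12.png",cv2.resize(i[90:270,110:410],None,fx=2.6,fy=2.6,interpolation=2))
cv2.imwrite("pics/t12b.png",cv2.resize(i[130:200,150:250],None,fx=7,fy=7,interpolation=2))
E
```

```text
t 18.85 p [ 0.4603 -0.0815  0.2022] jaw ang 10.2 w 0.0853 F [ 0.7 -0.4  0.1] q [ 40.  23. -46. 113.  20.  53.  -6.]
tilt [ 0.001 -0.001 -1.   ]
shift mm [   2.4 -247.   -29.7] turn rad -0.572 dist 249.0
```

View pics/t12.png

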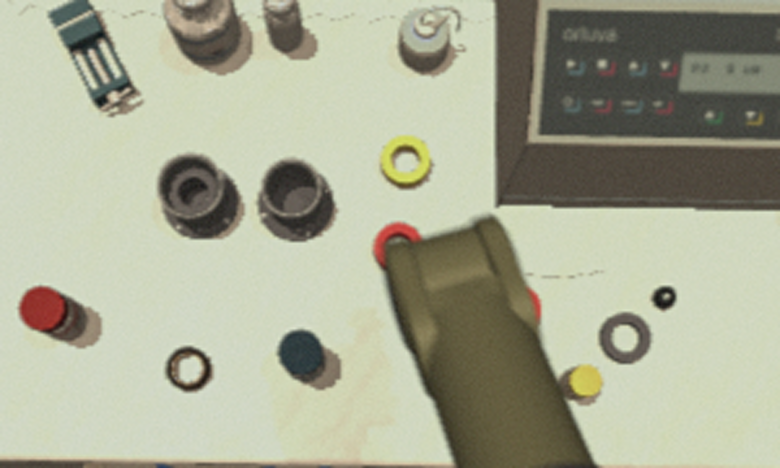

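View pics/t12b.png

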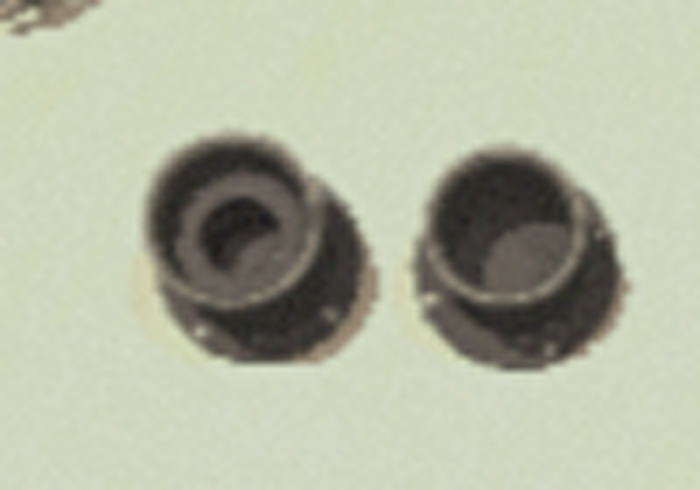

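Emit:
apply_moves([
  [[-1, 0, -25, -3, -0.06], [-1, 0, -50, -6, -0.12], [-1, 0, -75, -9, -0.18], [-1, 0, -100, -12, -0.24], [-1, 0, -120, -15, -0.3], [-1, 0, -140, -17, -0.36], [-1, 0, -155, -19, -0.42], [-1, 0, -160, -20, -0.46]],
])

```text
clock: 19.9
eef_pos: [0.4693, -0.2427, 0.202]
orientation: [[0.001, -0.594, 0.805], [-0.001, 0.805, 0.594], [-1.0, -0.001, 0.0]]
force: [-0.4, 0.3, 1.3]
width: 0.0851
```

```bash
python3 go.py .475 -.3298 .2 43
python3 - <<'E'
from workcell import viewer
import cv2
i=viewer.camera("top")[:,:,::-1]; j=viewer.camera("scene")[:,:,::-1]
cv2.imwrite("pics/t13.png",cv2.resize(i[90:270,230:470],None,fx=3,fy=3,interpolation=2))
cv2.imwrite("pics/s13.png",cv2.resize(j[0:260,60:340],None,fx=2.3,fy=2.3,interpolation=2))
E
```

```text
t 19.90 p [ 0.4693 -0.2427  0.202 ] jaw ang 36.4 w 0.0851 F [-0.4  0.3  1.3] q [ 58.  30. -52. 104.  27.  59.  33.]
tilt [ 0.001 -0.001 -1.   ]
shift mm [  2.  -73.5 -47.1] turn rad -0.115 dist 87.0
```

View pics/t13.png

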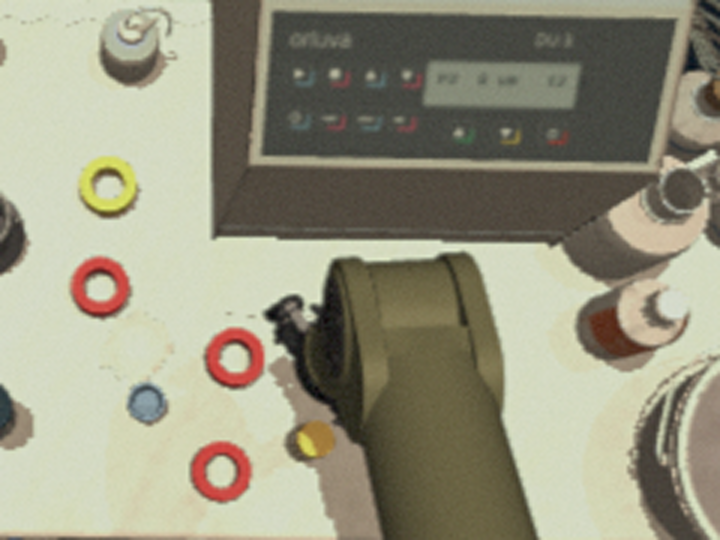

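View pics/s13.png

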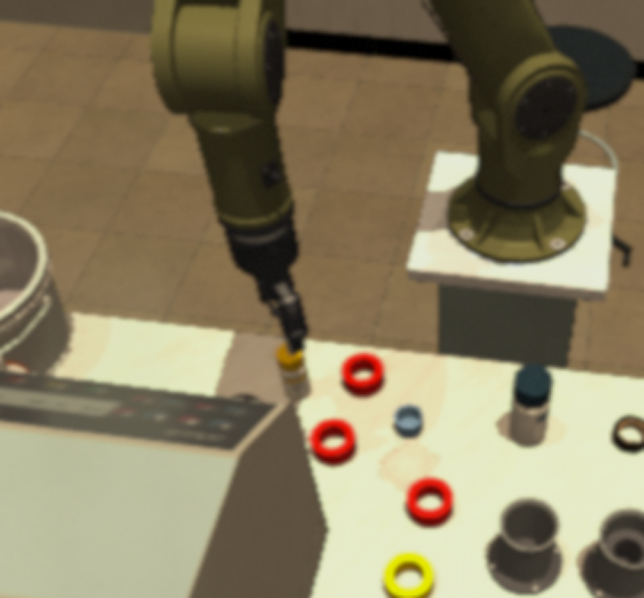

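Emit:
apply_moves([
  [[-1, 0, -15, -10, -0.02], [-1, 0, -30, -20, -0.05], [-1, 0, -50, -32, -0.08], [-1, 0, -65, -42, -0.1], [-1, 0, -73, -47, -0.11], [-1, 0, -73, -47, -0.11], [-1, 20, -73, -47, -0.11], [-1, 50, -73, -47, -0.11]],
])

```text
clock: 21.0
eef_pos: [0.4755, -0.3271, 0.1519]
orientation: [[0.002, -0.679, 0.734], [-0.001, 0.734, 0.679], [-1.0, -0.002, 0.001]]
force: [0.5, -0.3, -0.8]
width: 0.0852
```

```bash
python3 go.py .475 -.3298 .06 43
python3 - <<'E'
from workcell import viewer
import cv2
i=viewer.camera("top")[:,:,::-1]; j=viewer.camera("scene")[:,:,::-1]
cv2.imwrite("pics/t14.png",cv2.resize(i[90:270,230:470],None,fx=3,fy=3,interpolation=2))
cv2.imwrite("pics/s14.png",cv2.resize(j[60:210,100:260],None,fx=4,fy=4,interpolation=2))
E
```

```text
t 21.00 p [ 0.4755 -0.3271  0.1519] jaw ang 42.8 w 0.0852 F [ 0.5 -0.3 -0.8] q [ 62.  37. -50. 101.  33.  58.  43.]
tilt [ 0.002 -0.001 -1.   ]
shift mm [91.9 -1.4 -2.2] turn rad -0.004 dist 92.0
```

View pics/t14.png

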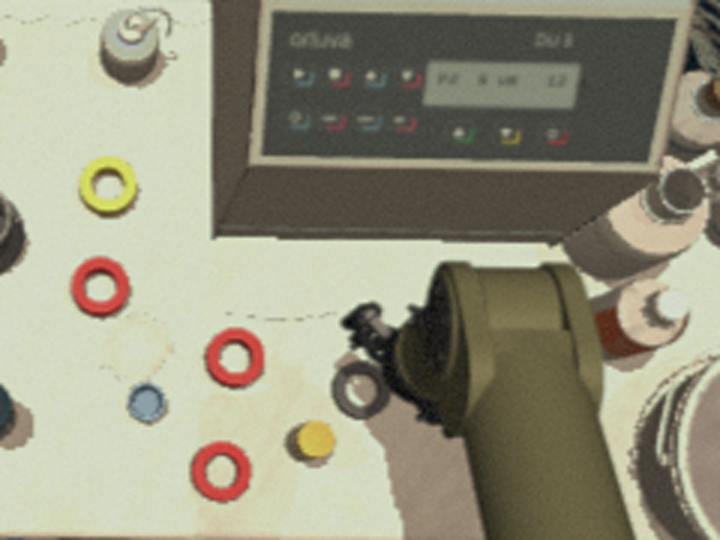

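View pics/s14.png

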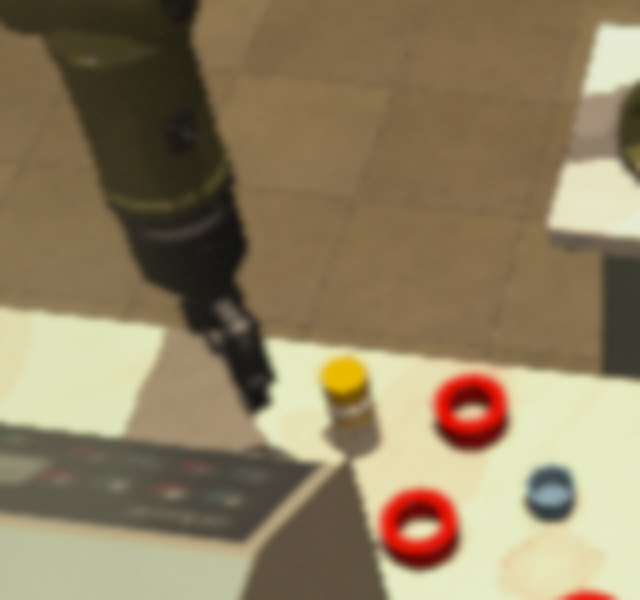

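Emit:
apply_moves([
  [[-1, 15, -1.5, -2, 0], [-1, 35, -1.5, -2, 0], [-1, 55, -1.5, -2, 0], [-1, 75, -1.5, -2, 0], [-1, 90, -1.5, -2, 0], [-1, 98, -1.5, -2, 0], [-1, 100, -1.5, -2, 0], [-1, 100, -1.5, -2, 0]],
])

```text
clock: 22.1
eef_pos: [0.4744, -0.3307, 0.0516]
orientation: [[0.0, -0.679, 0.734], [-0.0, 0.734, 0.679], [-1.0, -0.0, 0.0]]
force: [-0.3, -0.3, 0.2]
width: 0.0856
```

```bash
python3 go.py .475 -.3298 .023 43
python3 - <<'E'
from workcell import viewer
import cv2
i=viewer.camera("top")[:,:,::-1]
cv2.imwrite("pics/t15.png",cv2.resize(i[180:260,310:410],None,fx=6,fy=6,interpolation=2))
E
```

```text
t 22.10 p [ 0.4744 -0.3307  0.0516] jaw ang 42.7 w 0.0856 F [-0.3 -0.3  0.2] q [ 59.  44. -44. 106.  41.  47.  36.]
tilt [ 0. -0. -1.]
shift mm [28.6  0.3  1. ] turn rad -0.004 dist 29.0
```

View pics/t15.png

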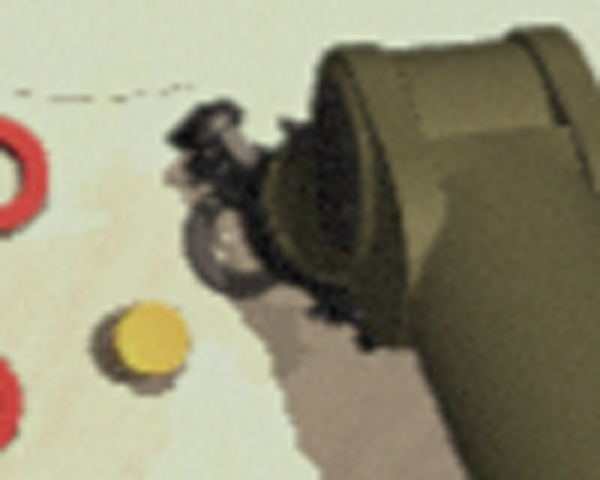

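Emit:
apply_moves([
  [[-1, 10, 0, 1, 0], [-1, 20, 0, 1, 0], [-1, 27, 0, 1, 0], [-1, 29, 0, 1, 0], [-1, 29, 0, 1, 0], [1, 29, 0, 1, 0], [1, 29, 0, 1, 0], [1, 29, 0, 1, 0]],
])

```text
clock: 23.15
eef_pos: [0.4753, -0.33, 0.0233]
orientation: [[0.001, -0.679, 0.735], [-0.001, 0.735, 0.679], [-1.0, -0.001, 0.0]]
force: [-2.1, 1.9, 6.5]
width: 0.0591
```

Emit:
apply_moves([
  [[1, 0, 0, 0, 0], [1, 0, 0, 0, 0], [1, 0, 0, 0, 0], [1, -20, 0, 0, 0], [1, -50, 0, 0, 0], [1, -90, 0, 0, 0], [1, -135, 0, 0, 0], [1, -177, 0, 0, 0]],
])

```text
clock: 24.15
eef_pos: [0.4748, -0.3296, 0.202]
orientation: [[0.001, -0.679, 0.734], [-0.0, 0.734, 0.679], [-1.0, -0.001, 0.0]]
force: [0.6, -0.7, -1.1]
width: 0.0588
```

```bash
python3 go.py .46 -.08 .2 10
python3 - <<'E'
from workcell import viewer
import cv2
i=viewer.camera("top")[:,:,::-1]; j=viewer.camera("scene")[:,:,::-1]
cv2.imwrite("pics/t16.png",cv2.resize(i[180:260,290:410],None,fx=6,fy=6,interpolation=2))
cv2.imwrite("pics/s16.png",cv2.resize(j[60:210,100:260],None,fx=4,fy=4,interpolation=2))
E
```

```text
t 24.15 p [ 0.4748 -0.3296  0.202 ] jaw ang 42.8 w 0.0588 F [ 0.6 -0.7 -1.1] q [ 64.  34. -52.  97.  30.  63.  46.]
tilt [ 0.001 -0.    -1.   ]
shift mm [  2.  193.2 158.7] turn rad 0.572 dist 250.0
```

View pics/s16.png

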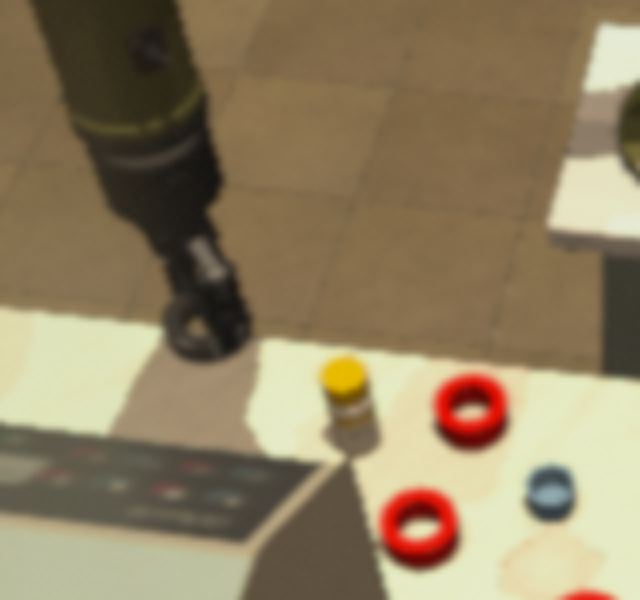

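View pics/t16.png

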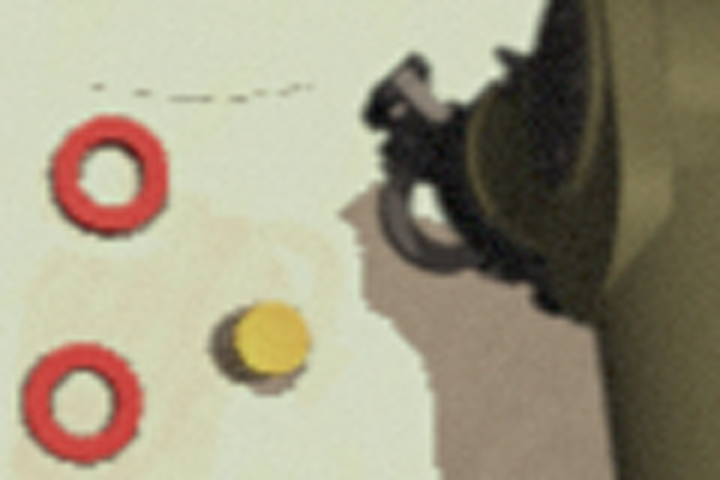

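Emit:
apply_moves([
  [[1, 0, 20, 16, 0.05], [1, 0, 44, 36, 0.12], [1, 0, 70, 57, 0.2], [1, 0, 96, 79, 0.28], [1, 0, 122, 100, 0.36], [1, 0, 147, 121, 0.44], [1, 0, 170, 140, 0.51], [1, 0, 193, 159, 0.57]],
])

```text
clock: 25.25
eef_pos: [0.4601, -0.0791, 0.1994]
orientation: [[-0.0, -0.173, 0.985], [0.0, 0.985, 0.173], [-1.0, 0.0, -0.0]]
force: [1.1, 0.9, -1.1]
width: 0.059
```

```bash
python3 go.py .639 .2003 .195 10
```

```text
t 25.25 p [ 0.4601 -0.0791  0.1994] jaw ang 10.0 w 0.0590 F [ 1.1  0.9 -1.1] q [ 40.  23. -46. 113.  20.  53.  -7.]
tilt [-0.  0. -1.]
shift mm [  4.4 244.2 224.7] turn rad -0.000 dist 332.0
```

Emit:
apply_moves([
  [[1, 0, 30, 28, 0], [1, 0, 64, 60, 0], [1, 0, 98, 92, 0], [1, 0, 134, 124, 0], [1, 0, 170, 156, 0], [1, 2, 204, 188, 0], [1, 4, 230, 212, 0], [1, 4, 244, 225, 0]],
])

```text
clock: 26.25
eef_pos: [0.6392, 0.2016, 0.1947]
orientation: [[-0.001, -0.177, 0.984], [0.001, 0.984, 0.177], [-1.0, 0.001, -0.001]]
force: [-0.0, 0.7, -1.5]
width: 0.0592
```

```bash
python3 go.py .639 .2003 .119 10
```

```text
t 26.25 p [0.6392 0.2016 0.1947] jaw ang 10.2 w 0.0592 F [-0.   0.7 -1.5] q [  2.  40. -41.  83.  27.  68. -32.]
tilt [-0.001  0.001 -1.   ]
shift mm [75.7 -1.4 -0.4] turn rad 0.004 dist 76.0
```

Emit:
apply_moves([
  [[1, 12, -1, 0, 0], [1, 27, -1, 0, 0], [1, 42, -1, 0, 0], [1, 56, -1, 0, 0], [1, 66, -1, 0, 0], [1, 72, -1, 0, 0], [1, 75, -1, 0, 0], [1, 75, -1, 0, 0]],
])

```text
clock: 27.25
eef_pos: [0.6397, 0.1985, 0.1204]
orientation: [[0.0, -0.175, 0.985], [0.0, 0.985, 0.175], [-1.0, 0.0, 0.0]]
force: [0.7, 0.8, -0.0]
width: 0.0594
```

```bash
python3 go.py .639 .2003 .116 10
python3 - <<'E'
from workcell import viewer
import cv2
j=viewer.camera("scene")[:,:,::-1]
cv2.imwrite("pics/s17.png",cv2.resize(j[180:270,280:400],None,fx=6,fy=6,interpolation=2))
E
```

```text
t 27.25 p [0.6397 0.1985 0.1204] jaw ang 10.1 w 0.0594 F [ 0.7  0.8 -0. ] q [  2.  44. -39.  88.  30.  59. -35.]
tilt [ 0.  0. -1.]
shift mm [ 4.4  1.9 -0.4] turn rad 0.002 dist 5.0
```

View pics/s17.png

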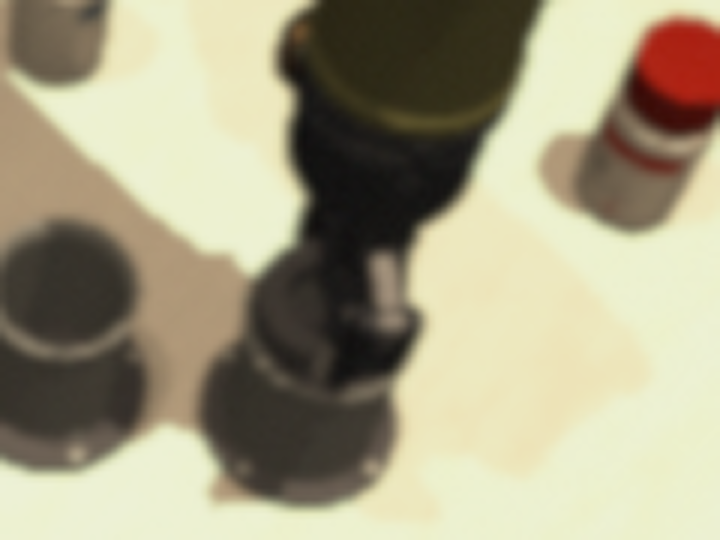

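Emit:
apply_moves([
  [[1, 1, 2, 0, 0], [1, 2, 2, 0, 0], [1, 3, 2, 0, 0], [1, 4, 2, 0, 0], [1, 5, 2, 0, 0], [1, 5, 2, 0, 0], [1, 5, 2, 0, 0], [1, 5, 2, 0, 0]],
])

```text
clock: 28.3
eef_pos: [0.6393, 0.2003, 0.1154]
orientation: [[0.0, -0.175, 0.985], [0.0, 0.985, 0.175], [-1.0, 0.0, 0.0]]
force: [-0.5, 0.2, -1.2]
width: 0.0593
```

```bash
python3 go.py .639 .2003 .113 10
python3 - <<'E'
from workcell import viewer
import cv2
j=viewer.camera("scene")[:,:,::-1]
cv2.imwrite("pics/s18.png",cv2.resize(j[200:250,300:370],None,fx=10,fy=10,interpolation=2))
E
```

```text
t 28.30 p [0.6393 0.2003 0.1154] jaw ang 10.1 w 0.0593 F [-0.5  0.2 -1.2] q [  2.  44. -39.  88.  30.  59. -35.]
tilt [ 0.  0. -1.]
shift mm [ 2.4  0.  -0.3] turn rad 0.001 dist 2.0
```

View pics/s18.png

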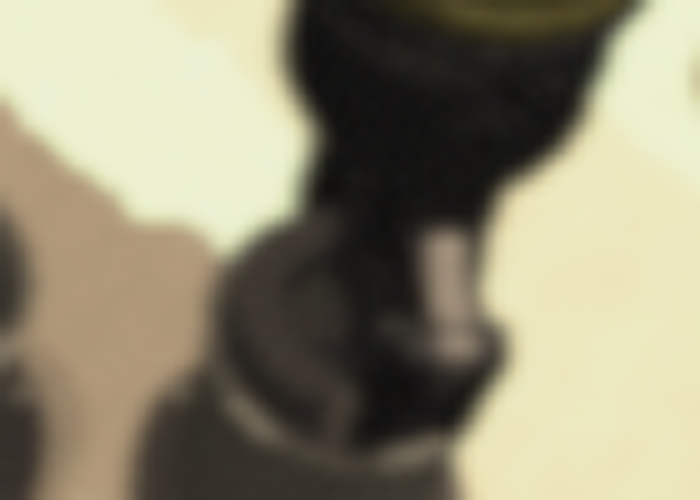

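Emit:
apply_moves([
  [[1, 0.5, 0, 0, 0], [1, 1, 0, 0, 0], [1, 1.5, 0, 0, 0], [1, 2, 0, 0, 0], [1, 2, 0, 0, 0], [1, 2, 0, 0, 0], [1, 2, 0, 0, 0], [1, 2, 0, 0, 0]],
])

```text
clock: 29.35
eef_pos: [0.6393, 0.2003, 0.1133]
orientation: [[0.0, -0.175, 0.985], [0.0, 0.985, 0.175], [-1.0, 0.0, 0.0]]
force: [-0.1, -0.1, -1.1]
width: 0.059
```

Still no contact, and the ring bottom is about 6 mm into the mouth. I'll release it.

Emit:
apply_moves([
  [[-1, 0, 0, 0, 0], [-1, 0, 0, 0, 0], [-1, 0, 0, 0, 0], [-1, 0, 0, 0, 0], [-1, 0, 0, 0, 0], [-1, -15, 0, 0, 0], [-1, -50, 0, 0, 0], [-1, -88, 0, 0, 0]],
])

```text
clock: 30.35
eef_pos: [0.6392, 0.2004, 0.2031]
orientation: [[-0.0, -0.175, 0.985], [0.0, 0.985, 0.175], [-1.0, 0.0, -0.0]]
force: [0.7, 0.2, 0.3]
width: 0.0854
```

```bash
python3 go.py .46 -.08 .22 10
python3 - <<'E'
from workcell import viewer
import cv2
j=viewer.camera("scene")[:,:,::-1]
cv2.imwrite("pics/s19.png",cv2.resize(j[200:260,300:370],None,fx=10,fy=10,interpolation=2))
E
```

```text
t 30.35 p [0.6392 0.2004 0.2031] jaw ang 10.1 w 0.0854 F [0.7 0.2 0.3] q [  3.  39. -41.  82.  27.  68. -32.]
tilt [-0.  0. -1.]
shift mm [ -17.  -244.7 -225.5] turn rad 0.002 dist 333.0
```

View pics/s19.png

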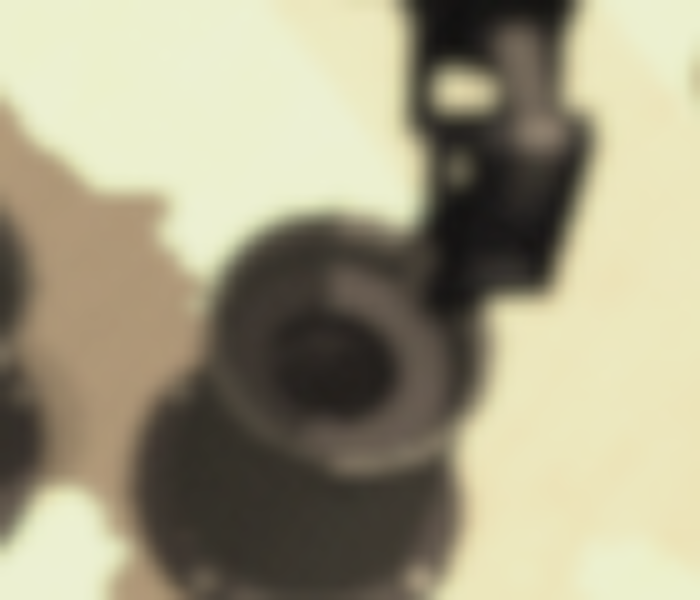

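The thin ring has dropped in and looks level. I'll back away and check from the top view.

Emit:
apply_moves([
  [[-1, -15, -20, -18, 0], [-1, -17, -50, -46, 0], [-1, -17, -85, -78, 0], [-1, -17, -120, -110, 0], [-1, -17, -155, -142, 0], [-1, -17, -190, -174, 0], [-1, -17, -220, -202, 0], [-1, -17, -245, -225, 0]],
])

```text
clock: 31.4
eef_pos: [0.4599, -0.0816, 0.2192]
orientation: [[0.001, -0.174, 0.985], [-0.001, 0.985, 0.174], [-1.0, -0.001, 0.001]]
force: [0.8, -0.4, -0.4]
width: 0.0853
```

```bash
cat > fin.py <<'E'
from h import *
i=viewer.camera("top")[:,:,::-1].copy(); j=viewer.camera("scene")[:,:,::-1].copy()
cv2.imwrite("pics/t20f.png",i)
cv2.imwrite("pics/t20.png",cv2.resize(i[130:200,150:250],None,fx=7,fy=7,interpolation=2))
cv2.imwrite("pics/t20w.png",cv2.resize(i[80:275,90:390],None,fx=2.6,fy=2.6,interpolation=2))
cv2.imwrite("pics/s20.png",cv2.resize(j[170:275,250:420],None,fx=4.5,fy=4.5,interpolation=2))
# expected top-face ellipse of the column (z=.078) in top & scene
a=np.linspace(0,2*np.pi,60)[:-1]
for n in("top","scene"):
  for r in(.031,.018):
    print(n,r,[np.round(np.r_[u.min(0),u.max(0)],1) for u in[proj(n,np.c_[.639+r*np.cos(a),.2003+r*np.sin(a),0*a+.078])]])
E
python3 fin.py
```

```text
top 0.031 [array([173.2, 152.5, 193.2, 172. ])]
top 0.018 [array([177.4, 156.6, 189. , 167.9])]
scene 0.031 [array([321.4, 226.2, 344.5, 246.5])]
scene 0.018 [array([326.2, 230.4, 339.6, 242.2])]
```

View pics/t20.png

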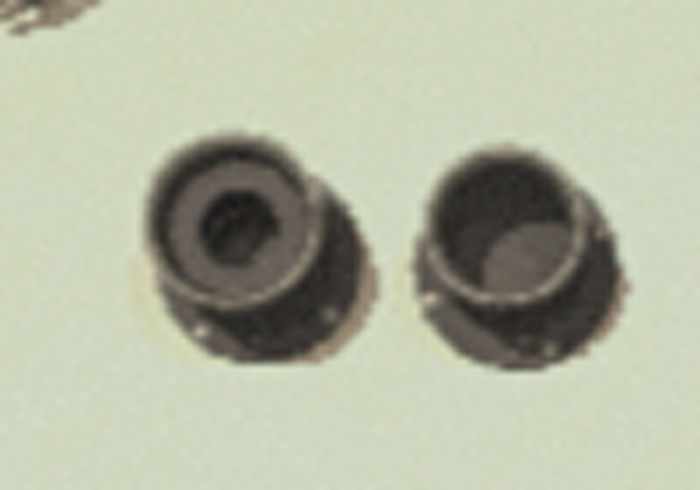

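View pics/s20.png

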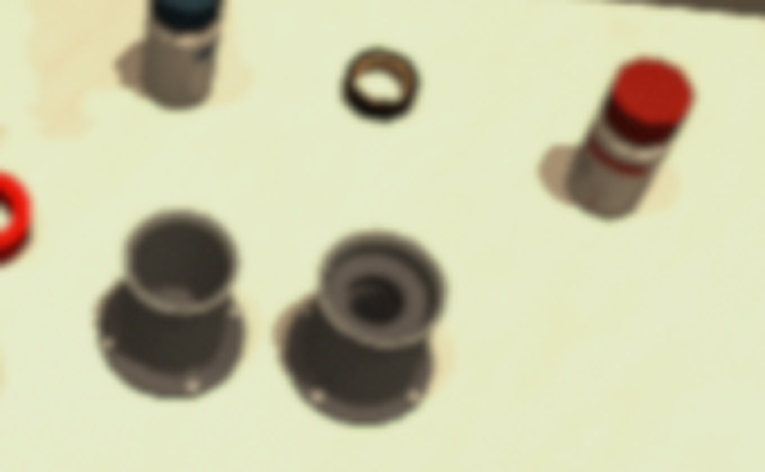

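View pics/t20w.png

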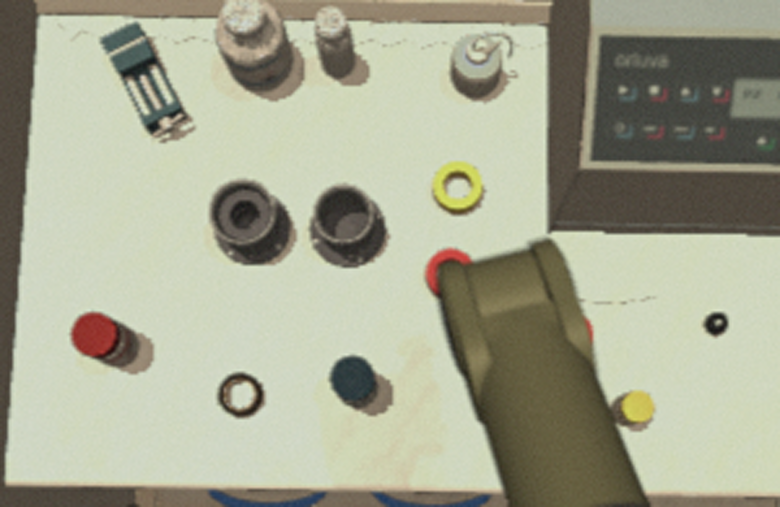

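Both views show the three rings flat in the wide tube. The predicted hole box for a 78 mm column top is about (192–273, 186–265) in the crop, and I see about (200–277, 188–265). The vials, tape, dropper and mount stand where they were, so I'm handing in.

```bash
python3 -c "
from workcell import workorder
print(workorder.hand_in())"
```

```text
the job is handed in; nothing more can be done
None
```

I put all three rings in the wider, left-hand tube: the thickest at the bottom, then the middle one, then the thinnest on top. I handed the job in at about 31.5 s of the 72 s limit; the hand-in gives no verdict.

- **Which ring is which:** I told the thicknesses apart from the first two pictures. The ring by the blue vial came out as 30 mm, the one by the red vial 24 mm and the one by the dropper 18 mm. A rim-height comparison across the two cameras showed the same offset of about +1 px for all three. The area visible through the holes gave the same order, but its absolute values were biased. I did not measure the thicknesses again once the rings were in the tube.
- **Last checks:** In both final views the top ring lies flat. In the top view, its hole is within about 1 px of where a 78 mm high column top should put it. The gripper was open and well away from everything. Reported forces stayed below about 10 N, but I only read them at the end of each move.
- **Other things on the worktop:** The red and blue vials, tape roll, dropper and mount look unmoved in the last top view. The arm hid the small blue cup and one of the red rings in that picture. The cup was in place when I last saw it, while I was lifting the third ring, and the arm touched nothing near it.
- **Disagreement:** The two cameras differed by up to about 3 mm in y, so I aimed at the average.

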